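Knock the stuck spacer out of the sprung clamp fixture

TASK

Slide the red keyhole cover plate across until its wide hole is over the brass stud head, lift it off and lay it flat on the black rubber mat. Then hold the wooden block down in the pocket this uncovers and knock the wedged steel spacer along between the jaws until it is wholly out on the open end of the fixture's base; do not touch the spacer with the gripper before it is out. Finally stand the block upright on the mat again and lift the spacer out and set it gently, flat, on the floor of the yellow tray, leaving the collar in the tray and everything else on the bench where it is.

Things in the scene. Friction and masses are not known exactly. Their poses are not given: they have to be found in the camera images.
- fixture: Clamp fixture bolted to the bench, does not move; origin at its underside, z up; its x axis is the way the spacer must be knocked. Steel base, top 12 mm up, x -110..+120, y -65..+65. Green fixed jaw: y +20..+50, x -110..+30, top 48 mm up. Facing it, a steel sprung jaw: x -38..+28, y -41 to its face at y -20 (-17 when closed), top 48 mm up, spring housing behind it to y -65.
- pocket (a point): Centre of the pocket's floor on the fixture (fixture x -72, y 0, 12 mm up; same axes). Pocket: from a closed end wall (28 mm to -x of here) to the spacer's rear face, between walls at y -19 and +20, walls 36 mm above this floor. Open at the top once the cover plate is off; the channel goes on along +x between the jaws, also open at the top.
- open_end (a point): Middle of the bare open end of the fixture's base, on its top face (fixture x +75, y 0, 12 mm up; same axes). Nothing stands on the base from 45 mm to -x of here (the jaws' ends) to 45 mm to +x (the base's edge), and 65 mm either side in y.
- stud (a point): Top of the brass headed stud on the fixed jaw (fixture x -74, y +34, 61 mm up; same axes). Head 14 mm dia, 5 mm thick; below it a shank 7 mm dia and 8 mm long down to the jaw's top.
- jaw (a joint): Sprung jaw: 0.003 m with the spacer gripped, 0 when closed (spacer gone). It presses on the spacer with about 4.5 N, so that pushing the spacer along takes roughly 8 to 17 N.
- spacer_center (a point): Centre of the steel spacer, a block 44 (x) x 40 (y) x 30 (z) mm, 0.2 to 0.4 kg, a round bore mark on its top. Starts wedged between the jaws, resting on the fixture's base, axes along the fixture's, centre at fixture x -17..+5, y 0. Its rear face is its -x face. It is wholly out once its centre is beyond fixture x +54.
- plate_fin (a point): Centre of the black grip fin, 12 (x) x 36 (y) x 36 (z) mm, on the red cover plate (0.24 kg, 5 mm thick). From here the plate spans x -30..+30, y -38..+66, its underside 23 mm below. Keyhole at x 0: an 11 mm slot, closed end at y +59.5, runs to a 20 mm square hole centred at y +29. It starts flat on the walls over the pocket, axes as the fixture's, and must slide 25 mm along fixture +y before it lifts free.
- block_center (a point): Centre of the square hardwood block 28 x 28 x 100 mm (blue band round its top), about 0.09 kg, its z axis along its length. Starts standing upright on the middle part of the mat, at any yaw.
- mat: Black rubber mat fixed to the bench, 180 (x) x 240 (y) x 3 (z) mm, origin at the centre of its underside. It lies to the left or to the right of the fixture, the tray on the other side.
- tray: Yellow open tray fixed to the bench, 170 (x) x 140 (y) x 32 (z) mm outside, walls and floor 4 mm, origin at the centre of its underside.
- collar: Brass collar 32 mm dia, 14 mm high, lying loose in the tray; origin under its centre. Leave it where it is.
- mug: Red mug 72 mm dia, 85 mm high, with a handle; bystander, origin under its centre.
- tape: Orange ring (tape reel) 90 mm dia, 24 mm high; bystander, origin under its centre.
- spray: Blue can with white cap 56 mm dia, 170 mm high; bystander, origin under its centre.
- jar: Glass jar with yellow lid 64 mm dia, 90 mm high; bystander, origin under its centre.
- wrench: Steel wrench 160 mm long lying on the bench beyond the fixture, along its x; bystander.
- driver: Screwdriver with yellow handle, 180 mm long, lying between the robot and the fixture, along its x; bystander.
Not all that is in view belongs to the job. There is more than one size of the part that bears block_center; the job needs the middle-sized.

How it is judged:
On the way, in this order (a step that is already met when the one before it is completed fails the run):
1. the cover plate lies flat on the mat (x of plate_fin in the frame of mat between -0.1 and 0.1 m and y of plate_fin in the frame of mat between -0.13 and 0.13 m and z of plate_fin in the frame of mat between 0.02 and 0.031 m and angle between plate_fin's own z axis and vertical below 0.1 rad and linear speed of plate below 0.02 m/s and contact force between the fingers and plate below 0.1 N), for 0.2 s.
2. the spacer has been knocked wholly out from between the jaws and stands on the open end of the base (x of spacer_center in the frame of fixture between 0.054 and 0.125 m and y of spacer_center in the frame of fixture between -0.07 and 0.07 m and z of spacer_center in the frame of fixture between 0.024 and 0.032 m), for 0.1 s.
At the end, for the whole second after the job is handed in: the spacer rests flat on the floor of the tray; the cover plate lies flat on the mat (its fin over the mat); the block stands upright with its centre over the mat; all three are at rest (x of plate_fin in the frame of mat between -0.1 and 0.1 m and y of plate_fin in the frame of mat between -0.13 and 0.13 m and z of plate_fin in the frame of mat between 0.02 and 0.031 m and angle between each of plate_fin, block_center's own z axis and vertical below 0.1 rad and x of spacer_center in the frame of tray between -0.085 and 0.085 m and y of spacer_center in the frame of tray between -0.07 and 0.07 m and z of spacer_center in the frame of tray between 0.014 and 0.028 m and angle between spacer_center's own z axis and vertical below 0.15 rad and x of block_center in the frame of mat between -0.095 and 0.095 m and y of block_center in the frame of mat between -0.125 and 0.125 m and z of block_center in the frame of mat between 0.048 and 0.058 m and linear speed of each of spacer, block, plate below 0.02 m/s); the robot touches nothing.
It fails at once if the gripper or arm touches the spacer before it is out from between the jaws (contact force between any of the fingers, the arm and spacer above 0.5 N and x of spacer_center in the frame of fixture between -0.1 and 0.045 m and y of spacer_center in the frame of fixture between -0.03 and 0.03 m and z of spacer_center in the frame of fixture below 0.06 m).
It fails at once if the spacer is dropped or thrown (moves faster than 0.8 m/s while nothing holds it) (linear speed of spacer above 0.8 m/s and contact force between the fingers and spacer below 0.1 N).
It fails at once if something else on the bench is moved by more than 25 mm (distance of any of mug, tape, spray, jar, wrench, driver, collar from where it was at the start of the episode above 0.025 m).
It also fails if it takes over 72 s, if anything falls off the work surface, if the arm or the gripper's body presses on something with over 40 N, if the wrist force passes 120 N, or if a joint passes its speed limit or range.

ROBOT

A 6-joint arm with a two-finger parallel gripper is mounted at the origin on the work surface. World frame = base frame: x ahead of the robot, y to its left, z up, the work surface at z = 0. Lengths are in m, angles in rad, forces in N, time in s.
With the tool pointing down it reaches from about 0.35 to 0.775 m from the base axis. Payload 5.5 kg.
Tool frame: the origin (TCP) lies midway between the tips of the shut fingers; the grasp point (between the pads) lies 19 mm behind it (env.tcp_to_grasp is the distance from the TCP to the grasp point, in m); z points along the fingers, y is the direction in which the jaws open and shut (so a half turn about z gives the same grasp; the last joint's range is limited). The gripper opens to 85 mm and grips with 20 to 120 N. Pads are 22 mm wide; open, the fingers measure 114 mm over their backs; the gripper's body (76 mm by 85 mm) begins 54 mm behind the grasp point. The pads swing forward as they close: fully open they stand 13 mm farther back than shut.
Start: joints at [-1.464, 0.313, 0.046, 1.304, 0, 1.431], TCP at [0.14, -0.558, 0.199] pointing down, gripper open.
Joint ranges: [-2.76, 2.76], [-0.86, 1.69], [-1.03, 1.26], [-2.2, 2.34], [-1.47, 1.5], [-3.14, 3.14]. Speed limits (rad/s): [2.57, 2.57, 3.14, 3.14, 3.14, 3.14].

INTERFACE

Orientations are given as a unit quaternion [w, x, y, z].
In Python, from workcell import get_state, viewer, hand_in, finder, env gives the robot as it stands.
- The arm moves only by the tool arm_command, never from a script. Its argument "motion" is a list of rows, each an object of numbers: "x", "y", "z": the shift along the tool's x, y, z in mm; "rx", "ry", "rz": the turn, a rotation vector about the tool's x, y, z in degrees; "hand": the closure, from -1 (fully open) to 1 (shut). A call has 1 to 10 rows; each row is the pose to reach, as a shift and turn from the pose commanded when the call began, along the tool's axes at that moment; what a row does not reach only later rows make up. A row lasts 1/8 s, in which the tool goes at most 62.5 mm and 10.7 degrees, less where a joint would pass 70% of its speed; a pose out of reach is approached as far as the arm can. A call with a gripper value outside its range is refused whole. The fingers move at their own pace and stop on an object; "force" is the grip in N (left out, the last holds). Time passes only in rows, so rows that repeat a pose let the fingers close. It gives the time, the measured TCP pose, the force and the opening at its end, in the units of the state.
- get_state(): the state, without advancing time (a new reading comes with each control period).
- viewer.read_camera(name): name is "side" or "top"; returns a dict with "image" (420x560x3 uint8, red, green, blue), "z_map" (420x560 float32, m along the optical axis (not along the pixel's ray), 0 where there is no reading), "intrinsics" (3x3 intrinsics, pixels), "k1" (the pictures are not rectified: a ray, as slopes to the right and down, at radius r is drawn at 1 + k1 r^2 times it, then the intrinsics apply), "rvec" (rotation vector, rad) and "tvec" (3), from world to camera coordinates, as OpenCV has them. Camera axes: x right, y down, z forward; pixel columns grow to the right and rows downward; lengths in m; the calibration is good to about 2 mm. A picture is of the moment at which its call begins.
- hand_in(): hands the job in, once; it reports no verdict.
Trained networks look in a picture, given as the dict that the camera call returned (one of the last four; its "shot" number tells which), for a name from the list of things; names that differ only in an ending like _2 or _b are one class to them, and where a whole thing is asked for, a point or a joint stands for the part that bears it (a point fixed in the world has none). Each returns a list of dicts, best first, with "score" (0 to 1); they miss things now and then, are a little off and sometimes report something else, mostly with a low value. They report only what shows in the picture. A call takes as long as a camera call. They do not tell look-alikes from the thing itself.
- finder.find_in(picture, query): "at" ([column, row] in pixels, amid what is visible of it).
- finder.masks_of(picture, query): "region" (420x560 bool, what is visible of it) and "at" ([column, row] in pixels, amid what is visible of it).
The state is a dict: "clock": time; "joint_pos": joint angles; "qvel": joint speeds; "tau": joint torques, N m; "tcp_pos": TCP position; "orientation": TCP orientation; "wrist_force": force on the tool from outside, world axes, zero at the start; "ft_torque": the same for the moment, N m; "finger_gap": finger opening in m.
Only numpy, scipy, OpenCV 4.12 (cv2) and the standard library are available. Lean on these libraries where they do the work, as an engineer would, in place of code of your own. Each camera call takes 0.05 s, during which the arm holds its last target.

## Working session

There is one attempt and no reset: what is moved stays moved. The work goes in short steps, Python scripts to look and compute and a tool call to move; the robot and the scene stay as the last step left them, time stands still between calls to the robot, and variables do not carry over. Pictures are saved under pics/ and viewed, and the job is handed in when it is done.

Besides the shell and the picture viewer there is one more tool, called after ">>>" by a JSON object that holds its "op" and its "data", one argument or row to a line. arm_command: Moves the arm, as the interface text tells. Its arguments: {"type":"object","properties":{"motion":{"type":"array","items":{"type":"object","properties":{"x":{"type":"number"},"y":{"type":"number"},"z":{"type":"number"},"rx":{"type":"number"},"ry":{"type":"number"},"rz":{"type":"number"},"hand":{"type":"number"}}}},"force":{"type":"number"}},"required":["motion"]}

```bash
mkdir -p pics; ls
cat > h.py <<'E'
import numpy as np, cv2
from workcell import get_state, viewer, hand_in, finder, env
def cam(n): return viewer.read_camera(n)
def save(p,name,crop=None,scale=1):
    im=p['image'][:,:,::-1]
    if crop: c0,r0,c1,r1=crop; im=im[r0:r1,c0:c1]
    if scale!=1: im=cv2.resize(im,None,fx=scale,fy=scale,interpolation=cv2.INTER_CUBIC)
    cv2.imwrite('pics/'+name,im)
def RT(p):
    R,_=cv2.Rodrigues(np.array(p['rvec'],float)); return R,np.array(p['tvec'],float).reshape(3)
def slopes(p,uv):
    uv=np.atleast_2d(np.array(uv,float)); K=np.array(p['intrinsics'])
    d=np.array([p['k1'],0,0,0,0],float)
    return cv2.undistortPoints(uv.reshape(-1,1,2),K,d).reshape(-1,2)
def ray(p,uv):
    s=slopes(p,uv); R,t=RT(p)
    d=np.c_[s,np.ones(len(s))]@R; return -R.T@t,d
def at_z(p,uv,z):
    o,d=ray(p,uv); return o+d*((z-o[2])/d[:,2])[:,None]
def cloud(p,mask=None):
    z=p['z_map']; m=(z>0) if mask is None else (mask&(z>0))
    r,c=np.nonzero(m); s=slopes(p,np.c_[c,r]); Z=z[r,c]
    R,t=RT(p); P=np.c_[s*Z[:,None],Z]; return (P-t)@R, np.c_[c,r]
def proj(p,X):
    X=np.atleast_2d(np.array(X,float))
    return cv2.projectPoints(X,np.array(p['rvec'],float),np.array(p['tvec'],float),np.array(p['intrinsics']),np.array([p['k1'],0,0,0,0],float))[0].reshape(-1,2)
def tri(p1,u1,p2,u2):
    o1,d1=ray(p1,u1);o2,d2=ray(p2,u2);d1=d1[0];d2=d2[0]
    A=np.c_[d1,-d2];s=np.linalg.lstsq(A,o2-o1,rcond=None)[0]
    a=o1+s[0]*d1;b=o2+s[1]*d2;return (a+b)/2,np.linalg.norm(a-b)
def Rq(q):
    from scipy.spatial.transform import Rotation as Ro
    return Ro.from_quat([q[1],q[2],q[3],q[0]]).as_matrix()
def to_tool(dw):
    return Rq(get_state()['orientation']).T@np.array(dw)*1000
E
python3 - <<'E'
from h import *
s=get_state();print(s); print(env.tcp_to_grasp)
for n in('top','side'):
    p=cam(n); save(p,n+'0.png'); R,t=RT(p); print(n,-R.T@t, R[2],p['k1'],p['intrinsics'])
    for q in ['fixture','spacer_center','plate_fin','block_center','mat','tray','collar','mug','tape','spray','jar','wrench','driver','stud','open_end','pocket']:
        try: print(q,[(np.round(d['at']).tolist(),round(d['score'],2)) for d in finder.find_in(p,q)])
        except Exception as e: print(q,e)
E
```

```text
pics
{'clock': 0.0, 'joint_pos': array([-1.46360225e+00,  3.13981444e-01,  4.49483214e-02,  1.30359104e+00,
        1.80391186e-05,  1.43117966e+00]), 'qvel': array([-0.00138525, -0.00045791, -0.00125555, -0.00166979, -0.00205994,
       -0.00152172]), 'tau': array([-4.39328887e-04, -4.80626893e+01,  2.98533082e+01,  1.93422264e-02,
       -1.44838768e-04, -2.17053775e-05]), 'tcp_pos': array([ 0.14040439, -0.55699699,  0.19830717]), 'orientation': array([-9.13650779e-04,  9.92394802e-01,  1.23092332e-01,  2.38335024e-05]), 'wrist_force': array([-0.03168014,  0.82997513,  0.79997974]), 'ft_torque': array([ 0.00067075,  0.03990915, -0.00820546]), 'finger_gap': 0.08571986860455458}
0.0187
top [ 0.31785088 -0.00831854  1.50247941] [ 0.17997717  0.01050376 -0.98361471] -0.06637609465217376 [[539.03985466   0.         271.89178287]
 [  0.         539.03985466 201.22440622]
 [  0.           0.           1.        ]]
fixture [([263.0, 203.0], 0.8), ([269.0, 223.0], 0.35)]
spacer_center [([269.0, 220.0], 0.7), ([277.0, 216.0], 0.45), ([374.0, 141.0], 0.28)]
plate_fin [([276.0, 239.0], 0.75), 
[... 881 characters left out ...]
63.0, 228.0], 0.69)]
plate_fin [([241.0, 234.0], 0.96), ([200.0, 267.0], 0.6)]
block_center [([315.0, 157.0], 0.88), ([239.0, 156.0], 0.8), ([161.0, 172.0], 0.8), ([303.0, 136.0], 0.53), ([280.0, 234.0], 0.44)]
mat [([221.0, 168.0], 0.84), ([300.0, 141.0], 0.21)]
tray []
collar [([301.0, 388.0], 0.6)]
mug [([213.0, 302.0], 0.57), ([279.0, 232.0], 0.53), ([321.0, 364.0], 0.25)]
tape [([189.0, 218.0], 0.98), ([279.0, 236.0], 0.45)]
spray []
jar [([300.0, 140.0], 0.71)]
wrench [([362.0, 205.0], 0.83)]
driver [([200.0, 265.0], 0.7), ([301.0, 138.0], 0.3)]
stud [([276.0, 236.0], 0.73), ([194.0, 219.0], 0.61)]
open_end [([278.0, 236.0], 0.96)]
pocket [([200.0, 266.0], 0.6), ([278.0, 234.0], 0.56)]
```

View pics/top0.png

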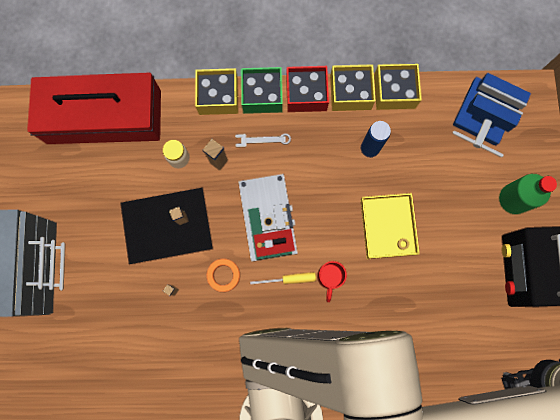

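View pics/side0.png

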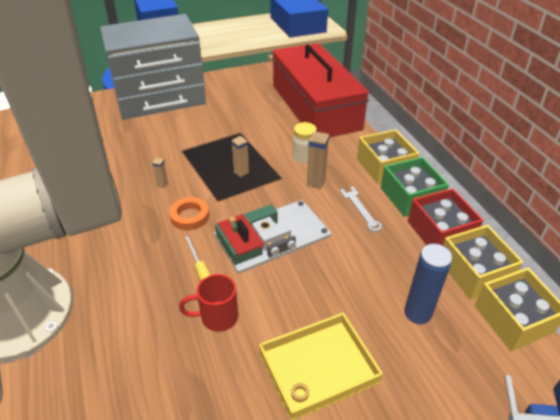

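Run:
```python
from h import *
p=cam('top'); save(p,'topc.png',(130,110,330,310),3)
p=cam('side'); save(p,'sidec.png',(130,110,400,310),2.9)
```

```text
(no output)
```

View pics/topc.png

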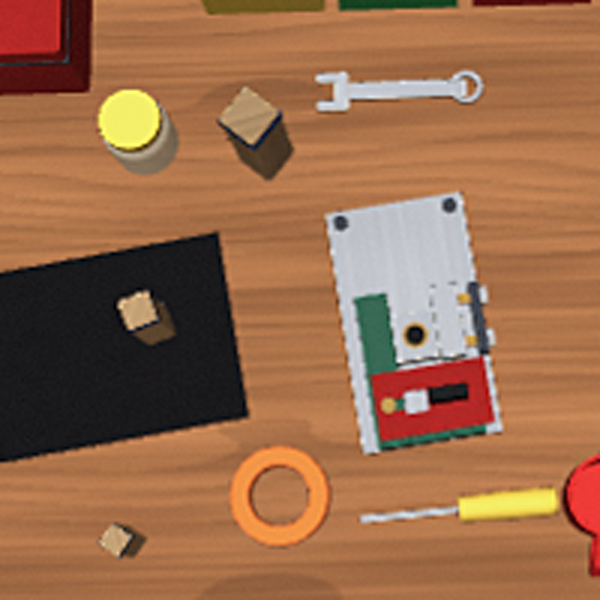

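View pics/sidec.png

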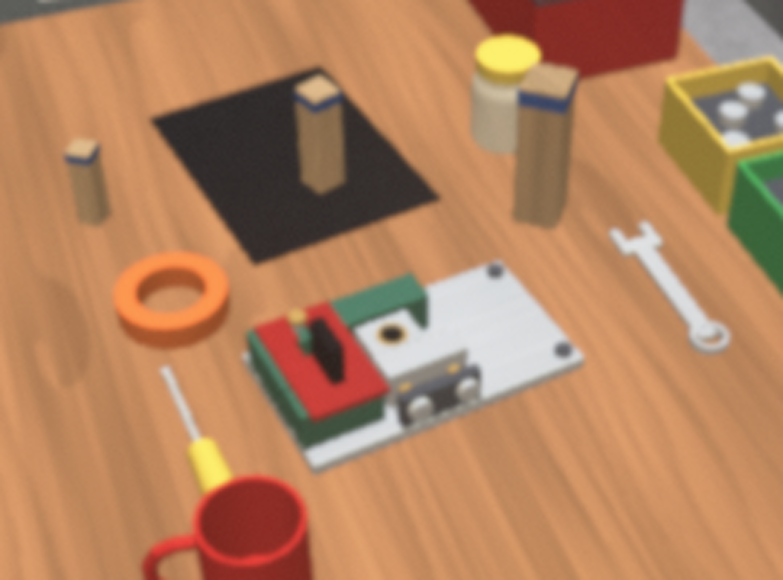

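The block candidates in the top view are the mid-size one on the mat (177,214), the large one beyond it (214,152) and the small one at (170,290). The description fits (177,214): middle-sized, on the mat. Next I'll measure.

Run:
```python
from h import *
p=cam('top'); q=cam('side')
save(p,'t_fix.png',(225,165,315,270),7); save(q,'s_fix.png',(200,185,345,280),5.5)
save(p,'t_blk.png',(160,195,200,235),14)
save(q,'s_blk.png',(215,125,265,185),9)
T=[(239.3,180.7),(283.7,174.3),(252.7,260.7),(296.7,253.3)]
print('base corners top',np.round(at_z(p,T,.012),4))
for cam_,n in((p,'top'),(q,'side')):
    P,uv=cloud(cam_)
    for a,b in ((.008,.016),(.038,.046),(.044,.052),(.05,.057),(.08,.092),(.1,.106)):
        m=(P[:,2]>a)&(P[:,2]<b)&(P[:,0]>.35)&(P[:,0]<.75)&(abs(P[:,1])<.12)
        if m.sum()>10: print(n,a,b,m.sum(),np.round(P[m].min(0),3),np.round(P[m].max(0),3),np.round(P[m].mean(0),4))
    z=[]
    for qq in ('block_center',):
        for d in finder.masks_of(cam_,qq)[:4]:
            P,_=cloud(cam_,d['region']); print(n,d['at'],d['score'],np.round(P.min(0),3),np.round(P.max(0),3), np.round(P[P[:,2]>P[:,2].max()-.006].mean(0),4))
```

```text
base corners top [[ 0.6522  0.0985  0.012 ]
 [ 0.6673 -0.0278  0.012 ]
 [ 0.4252  0.0647  0.012 ]
 [ 0.4425 -0.0573  0.012 ]]
top 0.008 0.016 1631 [ 0.351 -0.118  0.008] [0.749 0.119 0.016] [0.5769 0.0293 0.0121]
top 0.038 0.046 400 [ 0.359 -0.116  0.038] [0.576 0.071 0.046] [0.5243 0.0087 0.0429]
top 0.044 0.052 847 [ 0.388 -0.112  0.044] [0.573 0.073 0.052] [0.507  0.0188 0.0484]
top 0.05 0.057 722 [ 0.364 -0.113  0.05 ] [0.573 0.073 0.057] [0.4811 0.01   0.053 ]
top 0.08 0.092 92 [ 0.355 -0.12   0.08 ] [0.478 0.009 0.092] [ 0.4386 -0.0452  0.0872]
top [177.1, 215.7] 0.8 [ 0.531  0.243 -0.001] [0.575 0.284 0.11 ] [0.549  0.2611 0.1064]
top [217.9, 154.1] 0.72 [0.685 0.133 0.002] [0.735 0.183 0.15 ] [0.7092 0.1595 0.1456]
top [278.1, 217.2] 0.57 [ 0.508 -0.035  0.005] [0.58  0.005 0.058] [ 0.5395 -0.0106  0.0537]
side 0.008 0.016 1955 [ 0.354 -0.12   0.008] [0.667 0.12  0.016] [0.5692 0.0163 0.0124]
side 0.038 0.046 660 [ 0.36  -0.119  0.038] [0.577 0.072 0.046] [ 0.5112 -0.009   0.0421]
side 0.044 0.052 1032 [ 0.36  -0.12   0.044] [0.573 0.078 0.052] [0.4999 0.0094 0.0485]
side 0.05 0.057 924 [ 0.359 -0.12   0.05 ] [0.572 0.072 0.057] [ 0.467  -0.0043  0.0531]
side 0.08 0.092 171 [ 0.357 -0.12   0.08 ] [0.478 0.012 0.092] [ 0.4303 -0.0549  0.086 ]
side [238.7, 152.4] 0.87 [0.53  0.243 0.001] [0.605 0.425 0.108] [0.5481 0.2626 0.1043]
side [316.8, 155.3] 0.6 [ 0.683  0.13  -0.001] [0.817 0.333 0.145] [0.7105 0.1579 0.1416]
side [160.3, 173.5] 0.53 [ 0.333  0.269 -0.001] [0.371 0.407 0.08 ] [0.3475 0.2859 0.0767]
side [363.4, 210.9] 0.46 [ 0.752 -0.049 -0.004] [0.79  0.11  0.012] [0.7715 0.032  0.0081]
```

View pics/t_fix.png

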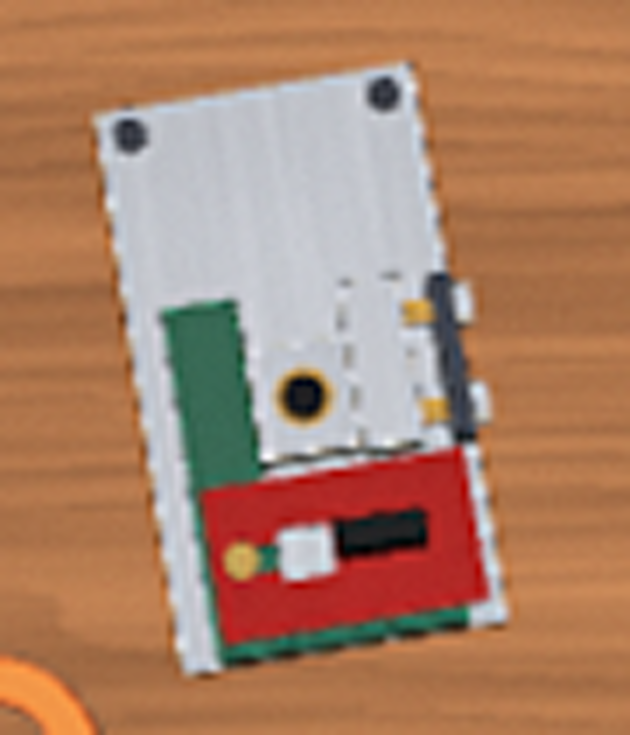

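View pics/s_fix.png

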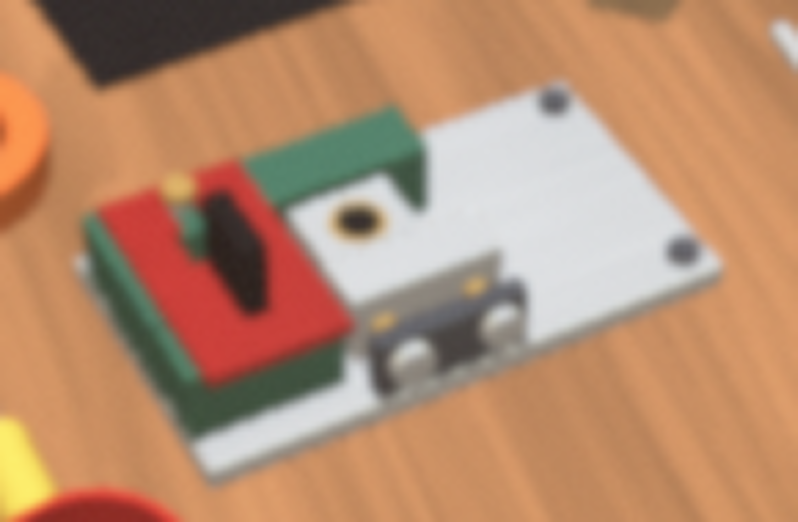

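View pics/t_blk.png

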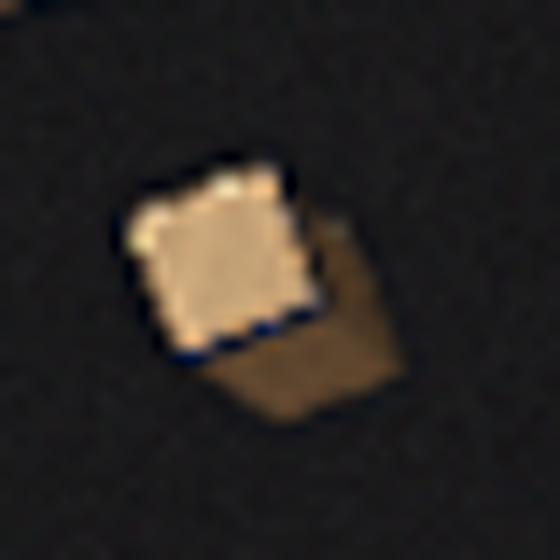

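View pics/s_blk.png

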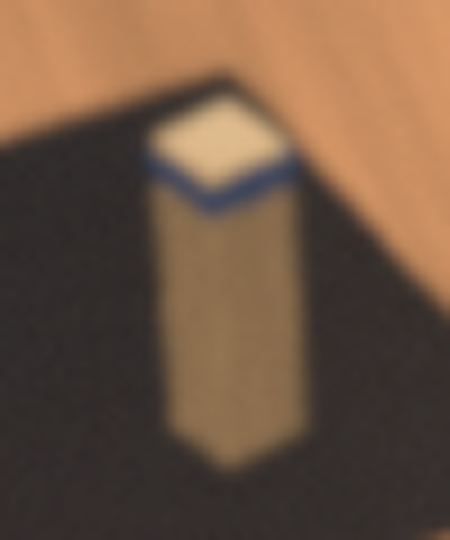

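```bash
cat > fitfix.py <<'E'
from h import *
from scipy.optimize import least_squares
p=cam('top'); q=cam('side')
def px(L,s,o): return (np.array(L,float)+.5)/s-.5+np.array(o)
M=np.array([(.12,.065,.012),(.12,-.065,.012),(-.11,.065,.012),(-.11,-.065,.012),(.03,.05,.048),(.03,.02,.048),(-.074,.034,.061)])
T=px([(97,117),(410,66),(185,673),(505,618),(163,312),(235,300),(242,560)],7,(225,165))
S=px([(568,82),(718,265),(78,262),(212,470),(397,106),(425,150),(179,188)],5.5,(200,185))
bT=px([(303,396)],7,(225,165)); bS=px([(358,221)],5.5,(200,185))
pl=px([(203,492),(463,447),(490,598),(228,643)],7,(225,165))
def W(v,M):
    c,s=np.cos(v[2]),np.sin(v[2]); return np.c_[v[0]+c*M[:,0]-s*M[:,1],v[1]+s*M[:,0]+c*M[:,1],M[:,2]+v[3]]
for use in('both','top','side'):
    def f(v):
        w=W(v,M); r=[]
        if use!='side': r.append(proj(p,w)-T)
        if use!='top': r.append(proj(q,w)-S)
        return np.vstack(r).ravel()
    z=least_squares(f,[.54,.02,.14,0],loss='soft_l1'); v=z.x; print(use,np.round(v,4),np.round(f(v).reshape(-1,2),1).tolist())
    if use=='both': V=v
v=V
def inv(v,P):
    c,s=np.cos(v[2]),np.sin(v[2]); d=P-np.array([v[0],v[1],v[3]]); return np.c_[c*d[:,0]+s*d[:,1],-s*d[:,0]+c*d[:,1],d[:,2]]
print('spacer fix',inv(v,at_z(p,bT,.042)),inv(v,at_z(q,bS,.042)),tri(p,bT,q,bS))
print('plate corners',np.round(inv(v,at_z(p,pl,.053)),4))
for cm in(p,q):
    P,uv=cloud(cm); F=inv(v,P)
    m=(F[:,2]>.062)&(F[:,2]<.1)&(abs(F[:,0]+.074)<.03)&(F[:,1]<.02)&(F[:,1]>-.06)
    print('fin',m.sum(),np.round(F[m].min(0),4),np.round(F[m].max(0),4),np.round(np.median(F[m&(F[:,2]>.082)],0),4))
np.save('fix.npy',v)
E
python3 fitfix.py
```

```text
both [5.414e-01 2.120e-02 1.403e-01 3.000e-04] [[-0.5, -0.2], [0.0, -0.4], [-0.3, 0.7], [0.4, 0.8], [-0.5, -0.1], [0.0, -0.2], [-0.1, 0.4], [-0.5, -0.2], [1.9, 0.4], [-0.6, -0.4], [-0.2, 1.0], [0.1, -0.2], [1.3, -0.3], [0.2, 0.2]]
top [ 0.5448  0.0214  0.1398 -0.0199] [[-0.0, 0.2], [-0.1, 0.1], [-0.0, -0.0], [0.1, 0.2], [-0.2, -0.1], [0.2, -0.2], [0.0, -0.1]]
side [ 0.5448  0.0342  0.1391 -0.0124] [[-1.3, 0.2], [0.4, 0.2], [-0.1, -0.7], [-0.1, 0.1], [-0.4, 0.1], [0.7, -0.1], [0.4, 0.1]]
spacer fix [[-1.14939017e-02  8.99524729e-05  4.17397339e-02]] [[-0.01254805  0.00279098  0.04173973]] (array([0.52872748, 0.01979643, 0.04441631]), np.float64(0.0018348337261992645))
plate corners [[-0.0436  0.0443  0.0527]
 [-0.0431 -0.0577  0.0527]
 [-0.1024 -0.058   0.0527]
 [-0.1028  0.0441  0.0527]]
fin 73 [-0.0799 -0.0366  0.0622] [-0.068  -0.0011  0.0971] [-0.0745 -0.0189  0.0889]
fin 175 [-0.0811 -0.038   0.062 ] [-0.0683  0.0001  0.0918] [-0.0758 -0.0204  0.0883]
```

```bash
cat >> h.py <<'E'
def fixw(x,y,z=0):
    v=np.load('fix.npy'); c,s=np.cos(v[2]),np.sin(v[2]); return np.array([v[0]+c*x-s*y,v[1]+s*x+c*y,z])
def plan(pos,yyaw=None):
    """shift (mm, tool axes) and rotvec(deg) to reach TCP pos with tool y axis at world yaw yyaw (rad), tool down"""
    from scipy.spatial.transform import Rotation as Ro
    s=get_state(); R=Rq(s['orientation']); sh=R.T@(np.array(pos)-s['tcp_pos'])*1000
    print('clock',round(s['clock'],2),'tcp',np.round(s['tcp_pos'],4),'F',np.round(s['wrist_force'],1),'gap',round(s['finger_gap'],4),'q',np.round(s['joint_pos'],2))
    print('y yaw deg',np.degrees(np.arctan2(R[1,1],R[0,1])).round(2),'shift',np.round(sh,1))
    if yyaw is not None:
        best=None
        for k in(0,np.pi):
            a=yyaw+k; y=np.array([np.cos(a),np.sin(a),0]); z=np.array([0,0,-1.]); x=np.cross(y,z)
            r=Ro.from_matrix(R.T@np.c_[x,y,z]).as_rotvec(degrees=True); print('  rot',np.round(r,2))
E
python3 - <<'E'
from h import *
p=cam('top'); q=cam('side')
# mat: black mask on top image
for cm,n in((p,'top'),(q,'side')):
    im=cm['image'].astype(int)
    for nm,z in(('mat',.003),('tray',.032)):
        d=finder.masks_of(cm,nm)
        if not d: print(n,nm,'none'); continue
        m=d[0]['region'].astype(np.uint8); c=max(cv2.findContours(m,0,1)[0],key=cv2.contourArea).reshape(-1,2)
        w=at_z(cm,cv2.convexHull(c).reshape(-1,2).astype(float),z)[:,:2]; r=cv2.minAreaRect((w*1000).astype(np.float32)); print(n,nm,d[0]['score'],r,np.round(cv2.boxPoints(r)).tolist())
print('tray corners top',np.round(at_z(p,[(361.5,196),(411.5,194.5),(418.5,255),(369,258)],.032),3))
print('mat corners top',np.round(at_z(p,[(121,204),(203,188),(213,249),(130,264)],.003),3))
print('collar',at_z(p,[(403,244)],.014), at_z(q,[(300,392)],.014))
def bx(L,s,o): return (np.array(L,float)+.5)/s-.5+np.array(o)
t=bx([(128,238),(278,165),(322,300),(188,355)],14,(160,195)); b=at_z(p,t,.103)[:,:2]; print('blk top',np.round(b,4),b.mean(0),np.degrees(np.arctan2(*(b[1]-b[0])[::-1])),np.degrees(np.arctan2(*(b[2]-b[1])[::-1])))
s=bx([(150,140),(225,95),(297,150),(212,190)],9,(215,125)); b=at_z(q,s,.103)[:,:2]; print(np.round(b,4),b.mean(0))
print('tri',tri(p,t.mean(0),q,s.mean(0)))
print('fin world',fixw(-.0738,-.020,.06)); v=np.load('fix.npy'); plan(fixw(-.0738,-.020,.13),v[2])
E
```

```text
top mat 0.65 ((530.6207275390625, 309.5101318359375), (181.83323669433594, 239.6322479248047), 9.362726211547852) [[421.0, 413.0], [460.0, 176.0], [640.0, 206.0], [601.0, 443.0]]
top tray 0.98 ((509.86993408203125, -313.36474609375), (172.64999389648438, 146.7449188232422), 3.4543843269348145) [[419.0, -245.0], [428.0, -392.0], [600.0, -381.0], [592.0, -235.0]]
side mat 0.84 ((530.178955078125, 313.77777099609375), (183.2975311279297, 247.3909149169922), 8.858857154846191) [[421.0, 422.0], [459.0, 177.0], [640.0, 206.0], [602.0, 450.0]]
side tray 0.59 ((507.80078125, -321.01092529296875), (177.72628784179688, 154.2525177001953), 3.1346073150634766) [[415.0, -249.0], [423.0, -403.0], [601.0, -393.0], [592.0, -239.0]]
tray corners top [[ 0.595 -0.242  0.032]
 [ 0.595 -0.381  0.032]
 [ 0.427 -0.389  0.032]
 [ 0.423 -0.253  0.032]]
mat corners top [[0.596 0.438 0.003]
 [0.636 0.203 0.003]
 [0.461 0.175 0.003]
 [0.425 0.409 0.003]]
collar [[ 0.45988364 -0.35239617  0.014     ]] [[ 0.45973996 -0.35184545  0.014     ]]
blk top [[0.5537 0.2802]
 [0.5669 0.2518]
 [0.5409 0.2433]
 [0.5311 0.2686]] [0.54813632 0.26095679] -65.0513924764471 -161.94069221310096
[[0.53   0.2708]
 [0.5554 0.2846]
 [0.5659 0.2524]
 [0.5389 0.2424]] [0.54756048 0.26254834]
tri (array([0.54751576, 0.2607937 , 0.10412753]), np.float64(0.0008276762878163832))
fin world [ 0.47110634 -0.00892391  0.06      ]
clock 2.4 tcp [ 0.1405 -0.5576  0.1992] F [0.2 0.1 0.3] gap 0.0854 q [-1.46  0.31  0.05  1.3   0.    1.43]
y yaw deg -75.86 shift [ 454.7 -451.3   69.2]
  rot [ 1.00e-02  1.00e-02 -8.39e+01]
  rot [ 1.00e-02 -1.00e-02  9.61e+01]
```

>>> {"op": "arm_command", "data": {
  "motion": [
    {"x":45,"y":-45,"rz":-8.4,"hand":0},
    {"x":91,"y":-90,"rz":-16.8,"hand":0},
    {"x":136,"y":-135,"rz":-25.2,"hand":0},
    {"x":182,"y":-180,"rz":-33.6,"hand":0},
    {"x":227,"y":-226,"rz":-42,"hand":0},
    {"x":273,"y":-271,"rz":-50.3,"hand":0},
    {"x":318,"y":-316,"rz":-58.7,"hand":0},
    {"x":364,"y":-361,"rz":-67.1,"hand":0},
    {"x":409,"y":-406,"rz":-75.5,"hand":0},
    {"x":454.7,"y":-451.3,"z":30,"rz":-83.9,"hand":0}
  ]
}}

```text
invalid input at $.motion[0]: expected keys x, y, z, rx, ry, rz, hand
```

Run:
```python
from h import *
v=np.load('fix.npy'); plan(fixw(-.0738,-.020,.11),v[2])
```

```text
clock 2.4 tcp [ 0.1405 -0.5576  0.1992] F [0.2 0.1 0.3] gap 0.0854 q [-1.46  0.31  0.05  1.3   0.    1.43]
y yaw deg -75.86 shift [ 454.7 -451.3   89.2]
  rot [ 1.00e-02  1.00e-02 -8.39e+01]
  rot [ 1.00e-02 -1.00e-02  9.61e+01]
```

>>> {"op": "arm_command", "data": {
  "motion": [
    {"x":45,"y":-45,"z":0,"rx":0,"ry":0,"rz":-8.4,"hand":0},
    {"x":91,"y":-90,"z":0,"rx":0,"ry":0,"rz":-16.8,"hand":0},
    {"x":136,"y":-135,"z":0,"rx":0,"ry":0,"rz":-25.2,"hand":0},
    {"x":182,"y":-180,"z":0,"rx":0,"ry":0,"rz":-33.6,"hand":0},
    {"x":227,"y":-226,"z":0,"rx":0,"ry":0,"rz":-42,"hand":0},
    {"x":273,"y":-271,"z":0,"rx":0,"ry":0,"rz":-50.3,"hand":0},
    {"x":318,"y":-316,"z":0,"rx":0,"ry":0,"rz":-58.7,"hand":0},
    {"x":364,"y":-361,"z":10,"rx":0,"ry":0,"rz":-67.1,"hand":0},
    {"x":409,"y":-406,"z":20,"rx":0,"ry":0,"rz":-75.5,"hand":0},
    {"x":454.7,"y":-451.3,"z":40,"rx":0,"ry":0,"rz":-83.9,"hand":0}
  ]
}}

```text
clock: 3.65
tcp_pos: [0.4628, -0.0236, 0.1651]
orientation: [0.001, 0.654, 0.757, 0.001]
wrist_force: [1.8, -1.1, -0.2]
finger_gap: 0.0427
```

Run:
```python
from h import *
v=np.load('fix.npy'); plan(fixw(-.0738,-.020,.11),v[2])
```

```text
clock 3.65 tcp [ 0.4628 -0.0236  0.1651] F [ 1.8 -1.1 -0.2] gap 0.0427 q [-0.22  0.11 -0.3   1.16 -0.    1.2 ]
y yaw deg 8.34 shift [13.4 10.2 55.1]
  rot [0.15 0.07 0.3 ]
  rot [-1.100e-01  2.300e-01 -1.797e+02]
```

>>> {"op": "arm_command", "data": {
  "motion": [
    {"x":0,"y":0,"z":30,"rx":0,"ry":0,"rz":0,"hand":0},
    {"x":0,"y":0,"z":50,"rx":0,"ry":0,"rz":0,"hand":0},
    {"x":0,"y":0,"z":50,"rx":0,"ry":0,"rz":0,"hand":0},
    {"x":0,"y":0,"z":50,"rx":0,"ry":0,"rz":0,"hand":0}
  ]
}}

```text
clock: 4.15
tcp_pos: [0.4617, -0.0257, 0.1154]
orientation: [0.0, 0.656, 0.755, 0.0]
wrist_force: [1.5, -0.1, 0.3]
finger_gap: 0.0428
```

Run:
```python
from h import *
v=np.load('fix.npy'); plan(fixw(-.0738,-.020,.06),v[2])
p=cam('top'); q=cam('side'); save(p,'t2.png',(205,165,325,285),5); save(q,'s2.png',(180,150,345,280),4.5)
```

```text
clock 4.15 tcp [ 0.4617 -0.0257  0.1154] F [ 1.5 -0.1  0.3] gap 0.0428 q [-0.23  0.14 -0.39  1.04 -0.    1.2 ]
y yaw deg 8.02 shift [15.3 11.6 55.4]
  rot [ 0.05  0.03 -0.02]
  rot [ 4.0000e-02 -9.0000e-02  1.7998e+02]
```

View pics/s2.png

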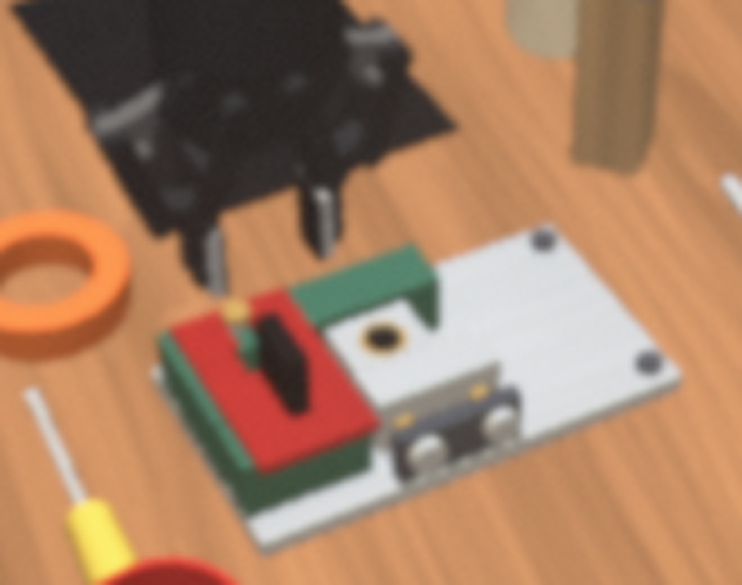

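>>> {"op": "arm_command", "data": {
  "motion": [
    {"x":15.3,"y":11.6,"z":0,"rx":0,"ry":0,"rz":0,"hand":0},
    {"x":15.3,"y":11.6,"z":8,"rx":0,"ry":0,"rz":0,"hand":0},
    {"x":15.3,"y":11.6,"z":8,"rx":0,"ry":0,"rz":0,"hand":0},
    {"x":15.3,"y":11.6,"z":8,"rx":0,"ry":0,"rz":0,"hand":0}
  ]
}}

```text
clock: 4.75
tcp_pos: [0.4702, -0.009, 0.1066]
orientation: [-0.0, 0.656, 0.755, -0.0]
wrist_force: [-0.6, -0.5, -0.1]
finger_gap: 0.0424
```

Run:
```python
from h import *
v=np.load('fix.npy'); plan(fixw(-.0738,-.020,.06),v[2])
p=cam('top'); q=cam('side'); save(p,'t3.png',(205,165,325,285),5); save(q,'s3.png',(180,150,345,280),4.5)
```

```text
clock 4.75 tcp [ 0.4702 -0.009   0.1066] F [-0.6 -0.5 -0.1] gap 0.0424 q [-0.19  0.16 -0.38  1.02 -0.    1.24]
y yaw deg 8.01 shift [ 0.   0.9 46.6]
  rot [-0.02  0.01 -0.03]
  rot [1.0000e-02 3.0000e-02 1.7997e+02]
```

View pics/s3.png

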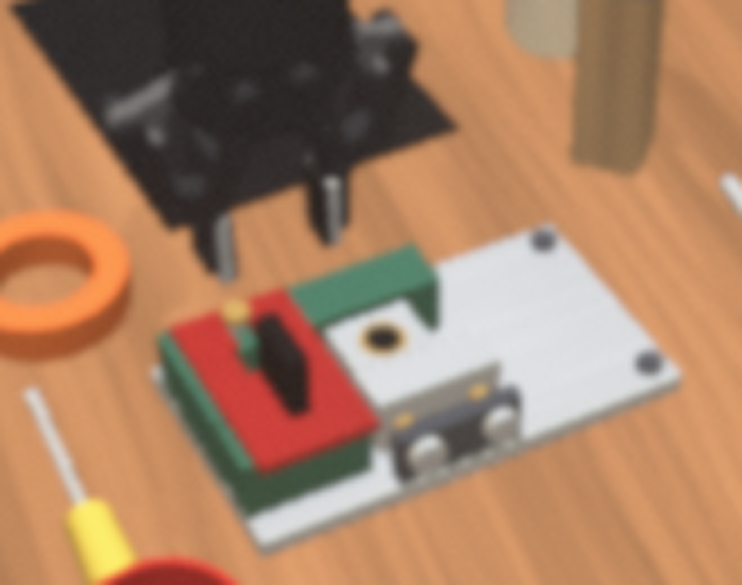

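Run:
```python
from h import *
p=cam('top'); q=cam('side')
for z in (.107,.115,.13): print(z,(proj(q,[.4702,-.009,z])-[180,150])*4.5,(proj(p,[.4702,-.009,z])-[205,165])*5)
P,uv=cloud(q); m=(abs(P[:,0]-.47)<.06)&(abs(P[:,1]+.009)<.03)&(P[:,2]>.1)&(P[:,2]<.2); print(np.round(P[m].min(0),3),np.round(P[m].max(0),3))
```

```text
0.107 [[277.60864507 309.22249985]] [[369.31992685 375.21003848]]
0.115 [[276.68496366 296.11789783]] [[369.28210064 373.52693434]]
0.13 [[274.9296539  271.15793485]] [[369.21000536 370.31919838]]
[ 0.414 -0.03   0.138] [0.525 0.011 0.2  ]
```

View pics/t3.png

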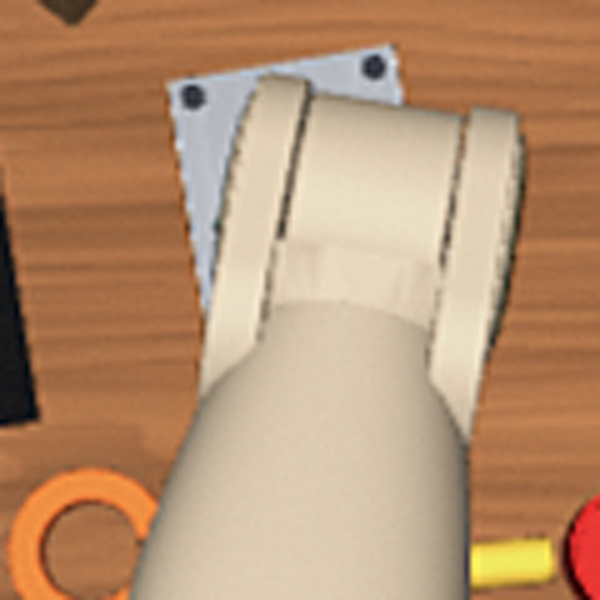

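Run:
```python
from h import *
q=cam('side'); save(q,'s3b.png',(200,170,290,245),8)
z=q['z_map']
P,uv=cloud(q)
m=(uv[:,0]>215)&(uv[:,0]<262)&(uv[:,1]>190)&(uv[:,1]<226)&(P[:,2]>.095)
for r in range(190,226,2):
    k=m&(uv[:,1]==r); 
    if k.any(): print(r,[(int(u),np.round(x*1000).astype(int).tolist()) for u,x in zip(uv[k][::3,0],P[k][::3])])
print(proj(q,[.4702,-.009,.107]))
```

```text
192 [(216, [421, -26, 206]), (219, [427, -26, 204]), (222, [434, -19, 196]), (225, [439, -20, 196]), (228, [444, -22, 196]), (231, [450, -22, 193]), (250, [491, -6, 169]), (253, [495, -14, 174]), (256, [502, -11, 170])]
194 [(216, [421, -25, 200]), (219, [426, -27, 200]), (222, [433, -19, 191]), (225, [438, -24, 194]), (228, [443, -24, 192]), (248, [489, 2, 157]), (251, [492, -11, 168]), (254, [497, -12, 167]), (257, [504, -9, 162])]
196 [(216, [420, -25, 195]), (219, [426, -24, 193]), (222, [432, -21, 188]), (225, [437, -26, 191]), (228, [443, -23, 186]), (248, [489, 2, 153]), (251, [492, -11, 162]), (254, [496, -15, 165]), (257, [504, -10, 158])]
198 [(216, [420, -28, 193]), (219, [425, -27, 190]), (223, [434, -19, 181]), (226, [439, -24, 183]), (229, [445, -23, 182]), (248, [489, 2, 148]), (251, [492, -10, 156]), (254, [496, -17, 161]), (257, [504, -9, 152])]
200 [(222, [434, -8, 167]), (225, [438, -18, 174]), (228, [443, -23, 177]), (231, [448, -23, 176]), (251, [491, -9, 151]), (254, [496, -13, 153])]
202 [(222, [434, -8, 162]), (225, [437, -19, 171]), (228, [443, -21, 171]), (231, [448, -23, 170]), (252, [492, -14, 149]), (255, [498, -15, 148])]
204 [(222, [434, -8, 157]), (225, [437, -20, 166]), (228, [443, -19, 164]), (231, [448, -20, 163])]
206 [(223, [435, -11, 154]), (226, [438, -22, 162]), (229, [444, -23, 161])]
208 [(224, [434, -19, 156]), (227, [440, -21, 155]), (230, [446, -21, 154])]
210 [(226, [438, -19, 149]), (229, [443, -22, 151]), (232, [449, -22, 149])]
212 [(229, [442, -23, 147])]
[[241.69081002 218.71611108]]
```

View pics/s3b.png

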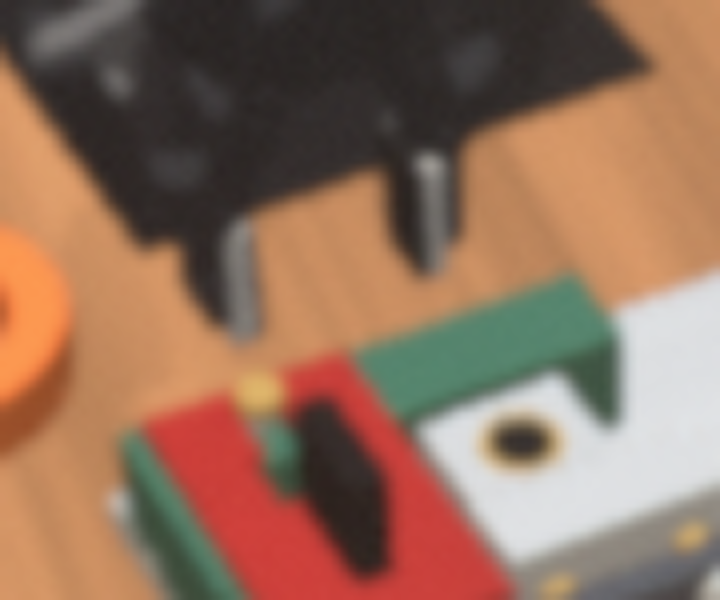

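>>> {"op": "arm_command", "data": {
  "motion": [
    {"x":0,"y":0,"z":0,"rx":0,"ry":0,"rz":0,"hand":1},
    {"x":0,"y":0,"z":0,"rx":0,"ry":0,"rz":0,"hand":1},
    {"x":0,"y":0,"z":0,"rx":0,"ry":0,"rz":0,"hand":1},
    {"x":0,"y":0,"z":0,"rx":0,"ry":0,"rz":0,"hand":1}
  ]
}}

```text
clock: 5.5
tcp_pos: [0.4706, -0.0086, 0.1066]
orientation: [0.0, 0.656, 0.755, -0.0]
wrist_force: [1.7, -0.7, -0.7]
finger_gap: -0.0001
```

Run:
```python
from h import *
q=cam('side'); save(q,'s3c.png',(200,170,290,245),8)
P,uv=cloud(q)
m=(uv[:,0]>215)&(uv[:,0]<262)&(uv[:,1]>190)&(uv[:,1]<226)&(P[:,2]>.095)
for r in range(196,226,3):
    k=m&(uv[:,1]==r); 
    if k.any(): print(r,[(int(u),np.round(x*1000).astype(int).tolist()) for u,x in zip(uv[k][::3,0],P[k][::3])])
s=get_state(); print(s['tcp_pos'],s['finger_gap'])
```

```text
196 [(226, [440, -21, 186]), (229, [445, -23, 186]), (233, [456, -10, 172]), (236, [459, -20, 179]), (239, [465, -21, 178]), (242, [472, -18, 174]), (245, [478, -15, 170])]
199 [(232, [456, -1, 157]), (235, [458, -17, 170]), (238, [464, -17, 168]), (241, [469, -20, 169]), (244, [475, -17, 165]), (247, [483, -12, 158])]
202 [(232, [455, -1, 149]), (235, [458, -14, 160]), (238, [464, -15, 159]), (241, [469, -17, 158]), (244, [475, -19, 158]), (247, [481, -16, 154])]
205 [(235, [457, -16, 154]), (238, [464, -14, 150]), (241, [468, -18, 152]), (244, [474, -18, 150])]
208 [(238, [464, -12, 141]), (241, [468, -18, 144]), (244, [475, -14, 139])]
[ 0.47054532 -0.0086148   0.10656516] 0.00023800970456117103
```

View pics/s3c.png

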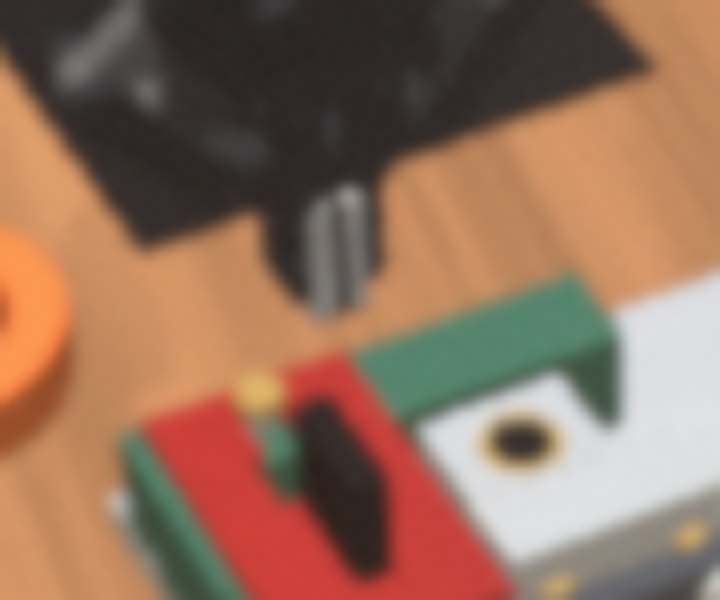

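Shut tips read about 30 mm higher in the side view than the reported TCP. I'll go down part way and measure again.

>>> {"op": "arm_command", "data": {
  "motion": [
    {"x":0,"y":0,"z":0,"rx":0,"ry":0,"rz":0,"hand":0},
    {"x":0,"y":0,"z":0,"rx":0,"ry":0,"rz":0,"hand":0},
    {"x":0,"y":0,"z":12,"rx":0,"ry":0,"rz":0,"hand":0},
    {"x":0,"y":0,"z":22,"rx":0,"ry":0,"rz":0,"hand":0},
    {"x":0,"y":0,"z":22,"rx":0,"ry":0,"rz":0,"hand":0}
  ]
}}

```text
clock: 6.18
tcp_pos: [0.4693, -0.0084, 0.0832]
orientation: [-0.001, 0.656, 0.755, -0.001]
wrist_force: [-0.1, 0.4, -0.6]
finger_gap: 0.0427
```

Run:
```python
from h import *
q=cam('side'); save(q,'s4.png',(200,170,290,245),8)
s=get_state(); print(s['tcp_pos'],s['finger_gap'],s['wrist_force'])
P,uv=cloud(q)
m=(uv[:,0]>215)&(uv[:,0]<262)&(uv[:,1]>190)&(uv[:,1]<226)&(P[:,2]>.095)
for r in range(202,230,3):
    k=m&(uv[:,1]==r); 
    if k.any(): print(r,[(int(u),np.round(x*1000).astype(int).tolist()) for u,x in zip(uv[k][::3,0],P[k][::3])])
```

```text
[ 0.46982117 -0.00851028  0.08377896] 0.04241904629324654 [0.20776829 0.14316913 0.73608162]
202 [(216, [419, -27, 182]), (219, [424, -27, 181]), (222, [432, -20, 173]), (225, [437, -20, 171]), (228, [443, -20, 169]), (231, [448, -22, 169]), (250, [489, -9, 146]), (253, [494, -14, 148]), (256, [501, -11, 144])]
205 [(216, [418, -27, 175]), (219, [424, -24, 171]), (222, [431, -19, 164]), (225, [436, -23, 166]), (228, [441, -25, 167]), (248, [489, 4, 127]), (251, [490, -12, 140]), (254, [496, -14, 140]), (257, [503, -10, 134])]
208 [(216, [418, -27, 168]), (219, [424, -24, 164]), (223, [434, -10, 148]), (226, [437, -23, 158]), (229, [444, -21, 155]), (248, [488, 2, 121]), (251, [491, -9, 129]), (254, [496, -13, 131])]
211 [(222, [432, -6, 138]), (225, [436, -20, 148]), (228, [442, -19, 146]), (231, [447, -22, 146]), (252, [491, -13, 125]), (255, [497, -16, 125])]
214 [(223, [433, -8, 131]), (226, [437, -18, 139]), (229, [443, -21, 139]), (232, [449, -20, 136])]
217 [(225, [435, -18, 131]), (228, [440, -19, 131]), (231, [446, -22, 131])]
220 [(228, [441, -14, 118]), (231, [445, -21, 122])]
```

View pics/s4.png

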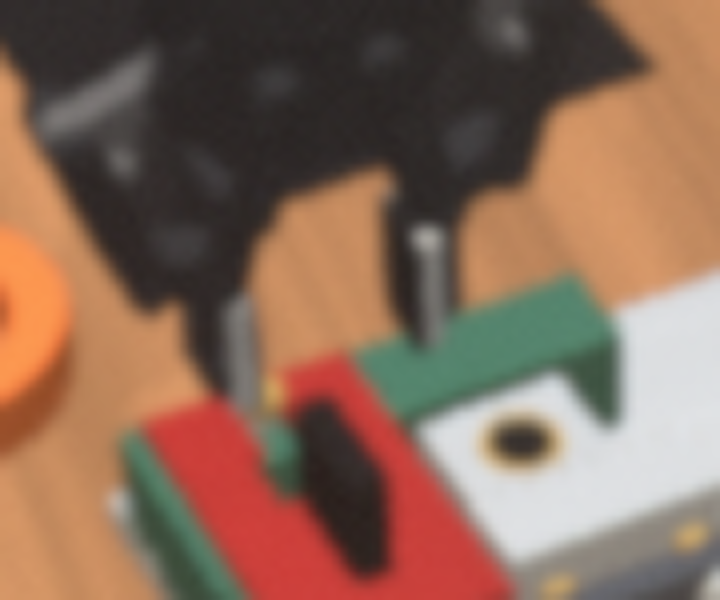

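>>> {"op": "arm_command", "data": {
  "motion": [
    {"x":0,"y":1,"z":10,"rx":0,"ry":0,"rz":0,"hand":0},
    {"x":0,"y":1,"z":20,"rx":0,"ry":0,"rz":0,"hand":0},
    {"x":0,"y":1,"z":28,"rx":0,"ry":0,"rz":0,"hand":0},
    {"x":0,"y":1,"z":28,"rx":0,"ry":0,"rz":0,"hand":0}
  ]
}}

```text
clock: 6.72
tcp_pos: [0.4707, -0.0084, 0.0557]
orientation: [-0.001, 0.656, 0.755, -0.0]
wrist_force: [-0.1, 0.1, -0.4]
finger_gap: 0.0423
```

Run:
```python
from h import *
q=cam('side'); save(q,'s5.png',(200,170,290,245),8)
s=get_state(); print(s['tcp_pos'],s['finger_gap'],s['wrist_force'])
print(proj(q,fixw(-.074,-.02,.06)))
```

```text
[ 0.47115435 -0.00844322  0.05616041] 0.0426132216188647 [-0.37663498 -0.17454265 -0.35771862]
[[243.17867688 235.10360938]]
```

View pics/s5.png

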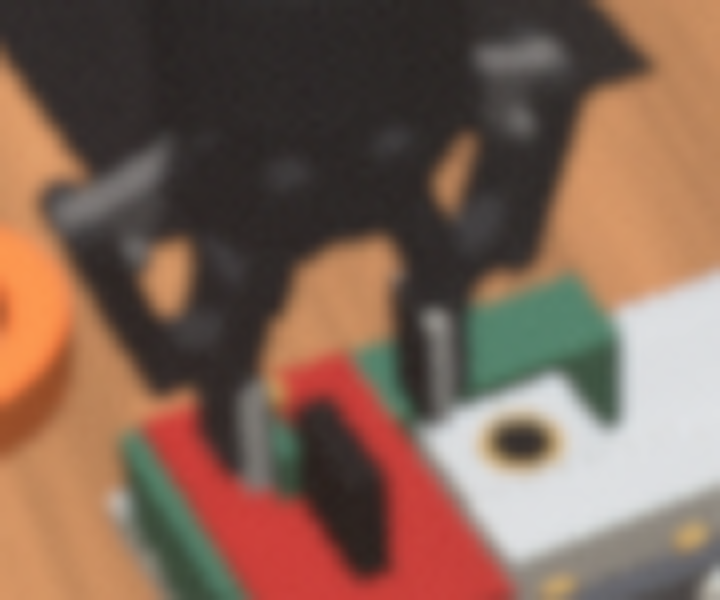

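>>> {"op": "arm_command", "data": {
  "motion": [
    {"x":0,"y":0,"z":8,"rx":0,"ry":0,"rz":0,"hand":0},
    {"x":0,"y":0,"z":16,"rx":0,"ry":0,"rz":0,"hand":0},
    {"x":0,"y":0,"z":18,"rx":0,"ry":0,"rz":0,"hand":0},
    {"x":0,"y":0,"z":18,"rx":0,"ry":0,"rz":0,"hand":0}
  ]
}}

```text
clock: 7.28
tcp_pos: [0.4713, -0.0085, 0.0383]
orientation: [-0.0, 0.656, 0.755, -0.0]
wrist_force: [0.1, 0.8, -0.4]
finger_gap: 0.0429
```

Run:
```python
from h import *
q=cam('side'); save(q,'s6.png',(200,170,290,245),8)
s=get_state(); print(s['tcp_pos'],s['finger_gap'],s['wrist_force'])
```

```text
[ 0.47155441 -0.00849335  0.0385473 ] 0.04239245081571206 [-0.28938669 -1.17008484  0.70767521]
```

View pics/s6.png

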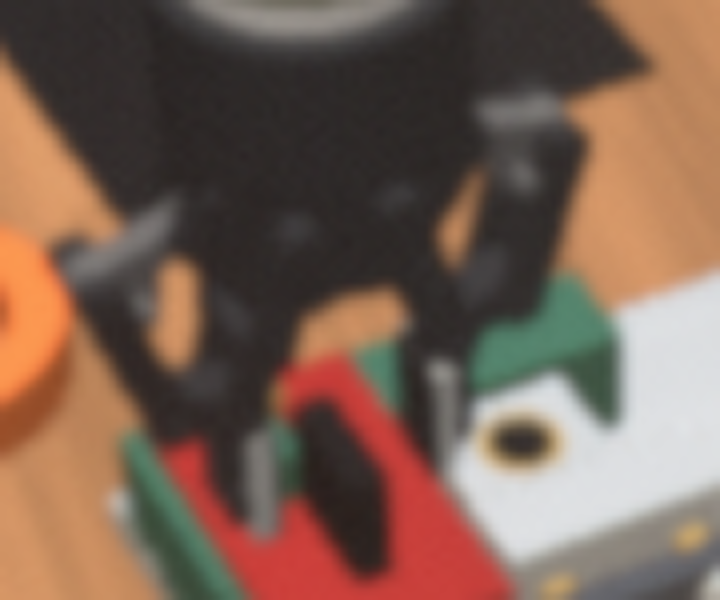

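>>> {"op": "arm_command", "data": {
  "motion": [
    {"x":0,"y":0,"z":0,"rx":0,"ry":0,"rz":0,"hand":0.4},
    {"x":0,"y":0,"z":0,"rx":0,"ry":0,"rz":0,"hand":1},
    {"x":0,"y":0,"z":0,"rx":0,"ry":0,"rz":0,"hand":1},
    {"x":0,"y":0,"z":0,"rx":0,"ry":0,"rz":0,"hand":1},
    {"x":0,"y":0,"z":0,"rx":0,"ry":0,"rz":0,"hand":1}
  ],
  "force": 40
}}

```text
clock: 7.95
tcp_pos: [0.472, -0.0086, 0.0389]
orientation: [0.0, 0.656, 0.755, 0.0]
wrist_force: [0.4, 0.0, 3.2]
finger_gap: 0.0107
```

Run:
```python
from h import *
q=cam('side'); save(q,'s7.png',(200,170,290,245),8)
s=get_state(); print(s['tcp_pos'],s['finger_gap'],s['wrist_force'],s['ft_torque'])
```

```text
[ 0.47198694 -0.00856907  0.03893449] 0.011020752183685973 [0.99089386 0.32602145 4.44724561] [ 0.02666674  0.0053328  -0.00748398]
```

View pics/s7.png

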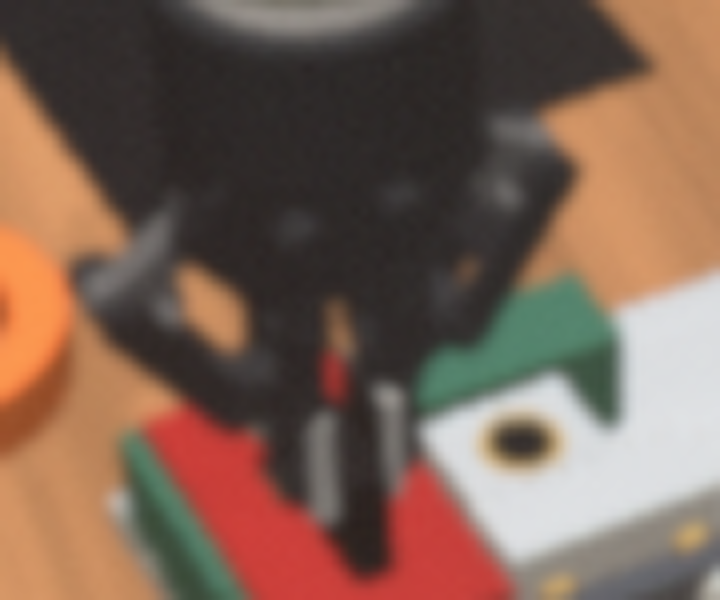

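>>> {"op": "arm_command", "data": {
  "motion": [
    {"x":0,"y":0,"z":-1,"rx":0,"ry":0,"rz":0,"hand":1},
    {"x":6,"y":0,"z":-1,"rx":0,"ry":0,"rz":0,"hand":1},
    {"x":12,"y":0,"z":-1,"rx":0,"ry":0,"rz":0,"hand":1},
    {"x":18,"y":0,"z":-1,"rx":0,"ry":0,"rz":0,"hand":1},
    {"x":25,"y":0,"z":-1,"rx":0,"ry":0,"rz":0,"hand":1},
    {"x":25,"y":0,"z":-1,"rx":0,"ry":0,"rz":0,"hand":1}
  ]
}}

```text
clock: 8.75
tcp_pos: [0.4678, 0.0169, 0.0395]
orientation: [-0.0, 0.655, 0.755, -0.0]
wrist_force: [0.3, -0.8, -2.1]
finger_gap: 0.011
```

Run:
```python
from h import *
p=cam('top');q=cam('side'); save(q,'s8.png',(200,170,290,245),8); save(p,'t8.png',(205,165,325,285),5)
s=get_state(); print(s['tcp_pos'],s['finger_gap'],s['wrist_force'],s['ft_torque'])
print((proj(q,fixw(-.074,.034,.061))-[200,170])*8)
```

```text
[0.46810429 0.01638658 0.03960995] 0.01123588902178018 [-0.13522444 -0.12056928 -2.79083259] [-0.00038162 -0.01826226 -0.00688501]
[[258.43623946 392.09659102]]
```

View pics/s8.png

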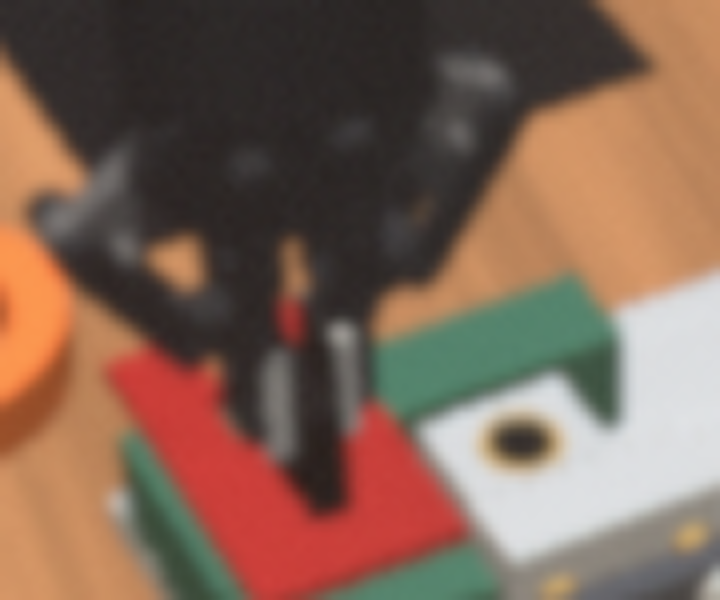

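View pics/t8.png

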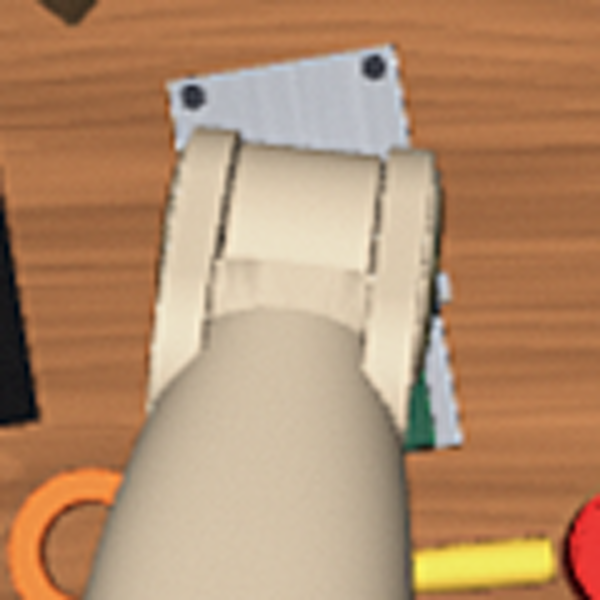

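>>> {"op": "arm_command", "data": {
  "motion": [
    {"x":0,"y":0,"z":-4,"rx":0,"ry":0,"rz":0,"hand":1},
    {"x":0,"y":0,"z":-10,"rx":0,"ry":0,"rz":0,"hand":1},
    {"x":0,"y":0,"z":-18,"rx":0,"ry":0,"rz":0,"hand":1},
    {"x":0,"y":0,"z":-30,"rx":0,"ry":0,"rz":0,"hand":1},
    {"x":0,"y":0,"z":-60,"rx":0,"ry":0,"rz":0,"hand":1},
    {"x":0,"y":0,"z":-100,"rx":0,"ry":0,"rz":0,"hand":1},
    {"x":0,"y":0,"z":-110,"rx":0,"ry":0,"rz":0,"hand":1},
    {"x":0,"y":0,"z":-110,"rx":0,"ry":0,"rz":0,"hand":1}
  ]
}}

```text
clock: 9.85
tcp_pos: [0.4686, 0.0162, 0.15]
orientation: [0.001, 0.656, 0.755, 0.0]
wrist_force: [-0.7, -0.3, -2.7]
finger_gap: 0.0113
```

Run:
```python
from h import *
p=cam('top');q=cam('side'); save(q,'s9.png',(150,90,310,250),4.5)
s=get_state(); print(s['tcp_pos'],s['finger_gap'],s['wrist_force'],s['ft_torque'])
a=np.radians(9.2); M=np.array([.530,.310]); R=np.array([[np.cos(a),-np.sin(a)],[np.sin(a),np.cos(a)]])
t=M+R@[0,.05]; print(t); plan([t[0],t[1],s['tcp_pos'][2]],np.load('fix.npy')[2])
```

```text
[0.46715197 0.01635075 0.14837611] 0.011075505371456917 [ 0.11313961  0.1724366  -2.78290884] [-0.0480336  -0.00605141 -0.01970209]
[0.52200594 0.35935681]
clock 9.95 tcp [0.4672 0.0164 0.1484] F [ 0.1  0.2 -2.8] gap 0.0111 q [-0.14  0.13 -0.31  1.13 -0.    1.29]
y yaw deg 8.04 shift [332.  102.3  -0. ]
  rot [-0.11 -0.02 -0.  ]
  rot [-4.0e-02  1.7e-01  1.8e+02]
```

View pics/s9.png

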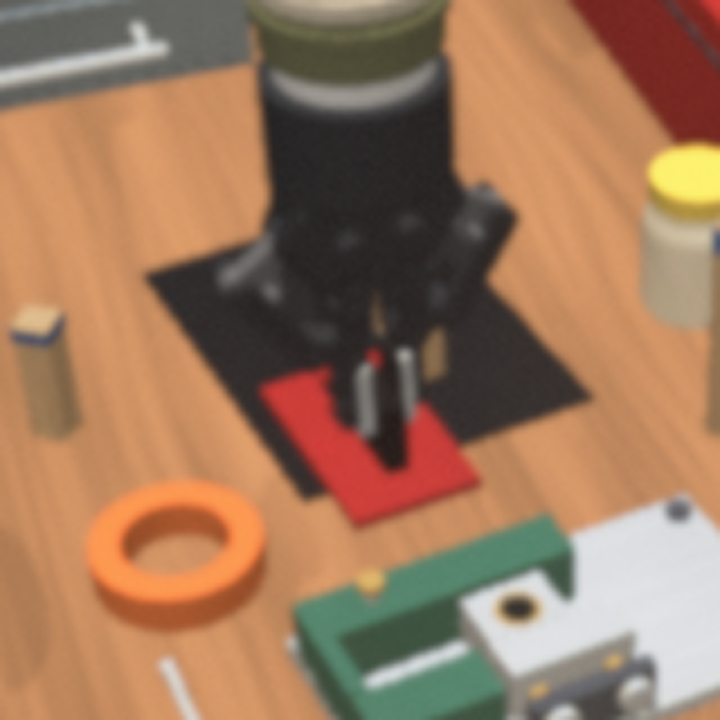

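>>> {"op": "arm_command", "data": {
  "motion": [
    {"x":40,"y":12,"z":0,"rx":0,"ry":0,"rz":0,"hand":1},
    {"x":85,"y":26,"z":0,"rx":0,"ry":0,"rz":0,"hand":1},
    {"x":130,"y":40,"z":0,"rx":0,"ry":0,"rz":0,"hand":1},
    {"x":175,"y":54,"z":0,"rx":0,"ry":0,"rz":0,"hand":1},
    {"x":220,"y":68,"z":0,"rx":0,"ry":0,"rz":0,"hand":1},
    {"x":265,"y":82,"z":0,"rx":0,"ry":0,"rz":0,"hand":1},
    {"x":305,"y":94,"z":0,"rx":0,"ry":0,"rz":0,"hand":1},
    {"x":332,"y":102,"z":0,"rx":0,"ry":0,"rz":0,"hand":1},
    {"x":332,"y":102,"z":30,"rx":0,"ry":0,"rz":0,"hand":1},
    {"x":332,"y":102,"z":50,"rx":0,"ry":0,"rz":0,"hand":1}
  ]
}}

```text
clock: 11.2
tcp_pos: [0.5208, 0.3591, 0.0958]
orientation: [-0.001, 0.655, 0.755, -0.002]
wrist_force: [0.7, 0.1, -2.9]
finger_gap: 0.0115
```

>>> {"op": "arm_command", "data": {
  "motion": [
    {"x":0,"y":0,"z":30,"rx":0,"ry":0,"rz":0,"hand":1},
    {"x":0,"y":0,"z":60,"rx":0,"ry":0,"rz":0,"hand":1},
    {"x":0,"y":0,"z":60,"rx":0,"ry":0,"rz":0,"hand":1}
  ]
}}

```text
clock: 11.58
tcp_pos: [0.5189, 0.3573, 0.0348]
orientation: [-0.002, 0.656, 0.755, -0.004]
wrist_force: [-0.8, -0.1, -2.7]
finger_gap: 0.011
```

Run:
```python
from h import *
p=cam('top');q=cam('side'); save(q,'s10.png',(150,90,310,250),4.5)
s=get_state(); print(s['tcp_pos'],s['finger_gap'],s['wrist_force'],s['ft_torque'])
plan([.522,.3594,0],np.load('fix.npy')[2])
```

```text
[0.52196486 0.35891651 0.03881186] 0.010893401007858938 [ 0.06175249 -0.46652835 -2.33391379] [-0.01543074  0.03559211 -0.02815654]
clock 11.68 tcp [0.522  0.3589 0.0388] F [ 0.1 -0.5 -2.3] gap 0.0109 q [ 0.48  0.51 -0.06  1.   -0.    1.91]
y yaw deg 8.04 shift [ 0.5  0.2 38.8]
  rot [-0.12  0.04 -0.  ]
  rot [7.0e-02 1.8e-01 1.8e+02]
```

View pics/s10.png

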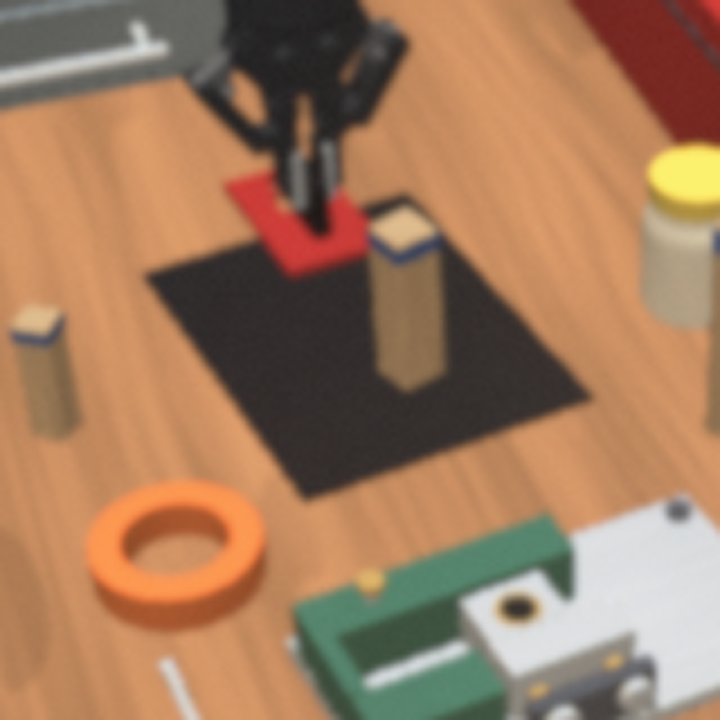

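>>> {"op": "arm_command", "data": {
  "motion": [
    {"x":0,"y":0,"z":20,"rx":0,"ry":0,"rz":0,"hand":1},
    {"x":0,"y":0,"z":34,"rx":0,"ry":0,"rz":0,"hand":1},
    {"x":0,"y":0,"z":40,"rx":0,"ry":0,"rz":0,"hand":1},
    {"x":0,"y":0,"z":43,"rx":0,"ry":0,"rz":0,"hand":1},
    {"x":0,"y":0,"z":43,"rx":0,"ry":0,"rz":0,"hand":1},
    {"x":0,"y":0,"z":43,"rx":0,"ry":0,"rz":0,"hand":1}
  ]
}}

```text
clock: 12.42
tcp_pos: [0.523, 0.3595, -0.0029]
orientation: [0.0, 0.656, 0.755, 0.0]
wrist_force: [0.5, -0.3, -2.3]
finger_gap: 0.0106
```

Run:
```python
from h import *
p=cam('top');q=cam('side'); save(q,'s11.png',(180,110,260,170),9)
s=get_state(); print(s['tcp_pos'],s['finger_gap'],s['wrist_force'],s['ft_torque'])
```

```text
[ 0.52295582  0.35943066 -0.00297162] 0.011194562635982102 [ 0.21230626  0.55261512 -2.89098819] [0.01034905 0.0500215  0.01278476]
```

View pics/s11.png

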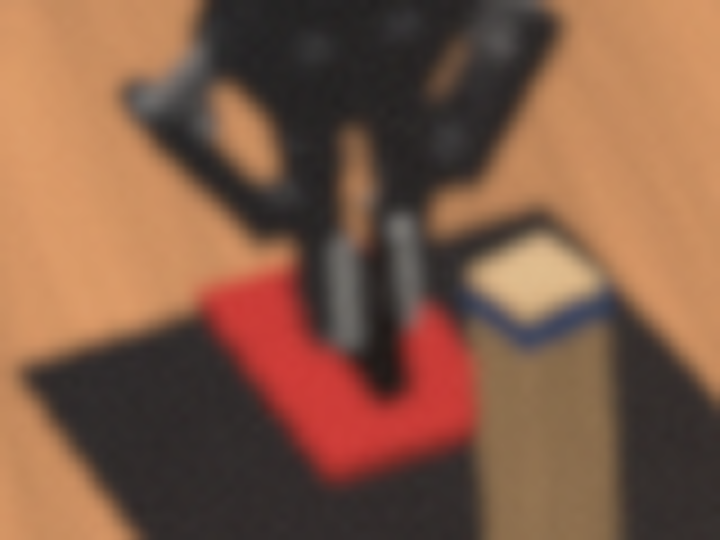

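>>> {"op": "arm_command", "data": {
  "motion": [
    {"x":0,"y":0,"z":2,"rx":0,"ry":0,"rz":0,"hand":1},
    {"x":0,"y":0,"z":3.5,"rx":0,"ry":0,"rz":0,"hand":1},
    {"x":0,"y":0,"z":3.5,"rx":0,"ry":0,"rz":0,"hand":1}
  ]
}}

```text
clock: 12.9
tcp_pos: [0.5228, 0.3594, -0.006]
orientation: [0.0, 0.656, 0.755, 0.0]
wrist_force: [-1.0, -1.8, 4.7]
finger_gap: 0.011
```

Run:
```python
from h import *
s=get_state(); print(s['tcp_pos'],s['finger_gap'],s['wrist_force'],s['ft_torque'])
```

```text
[ 0.52278749  0.35935515 -0.00602338] 0.01095401884812216 [-1.03526636 -1.82296519  4.71565317] [-0.29530964  0.42382237 -0.00499039]
```

>>> {"op": "arm_command", "data": {
  "motion": [
    {"x":0,"y":0,"z":0,"rx":0,"ry":0,"rz":0,"hand":0.2},
    {"x":0,"y":0,"z":0,"rx":0,"ry":0,"rz":0,"hand":0},
    {"x":0,"y":0,"z":0,"rx":0,"ry":0,"rz":0,"hand":0},
    {"x":0,"y":0,"z":-30,"rx":0,"ry":0,"rz":0,"hand":0},
    {"x":0,"y":0,"z":-80,"rx":0,"ry":0,"rz":0,"hand":0},
    {"x":0,"y":0,"z":-130,"rx":0,"ry":0,"rz":0,"hand":0},
    {"x":0,"y":0,"z":-150,"rx":0,"ry":0,"rz":0,"hand":0},
    {"x":0,"y":0,"z":-150,"rx":0,"ry":0,"rz":0,"hand":0}
  ]
}}

```text
clock: 13.9
tcp_pos: [0.524, 0.36, 0.1451]
orientation: [0.001, 0.656, 0.755, 0.002]
wrist_force: [1.1, -0.0, 0.7]
finger_gap: 0.0426
```

Run:
```python
from h import *
p=cam('top');q=cam('side'); save(q,'s12.png',(150,90,310,210),5);save(p,'t12.png',(110,165,230,285),5)
P,uv=cloud(q); m=(abs(P[:,0]-.523)<.05)&(abs(P[:,1]-.365)<.06)
k=m&(P[:,2]>.005)&(P[:,2]<.012); print(k.sum(),P[k].mean(0)); A=np.c_[P[k][:,:2]-P[k][:,:2].mean(0),np.ones(k.sum())]; print('tilt',np.linalg.lstsq(A,P[k][:,2],rcond=None)[0])
for c in(p,q):
    P,uv=cloud(c); k=(abs(P[:,0]-.523)<.05)&(abs(P[:,1]-.365)<.06)&(P[:,2]>.02)&(P[:,2]<.06); print('fin',k.sum(),P[k].min(0),P[k].max(0))
s=get_state(); print(s['tcp_pos'],s['finger_gap'],s['wrist_force'],s['clock'])
```

```text
446 [0.51391481 0.3656654  0.00822712]
tilt [ 0.01132333 -0.00270383  0.00822712]
fin 79 [0.51323328 0.33790909 0.02091807] [0.52956435 0.37469863 0.05489913]
fin 99 [0.5115698  0.33848678 0.02033553] [0.52828439 0.37719938 0.0477397 ]
[0.52218384 0.35904197 0.14196052] 0.042684284436053675 [-0.7857508  -0.51640985 -0.00455786] 14.0
```

View pics/s12.png

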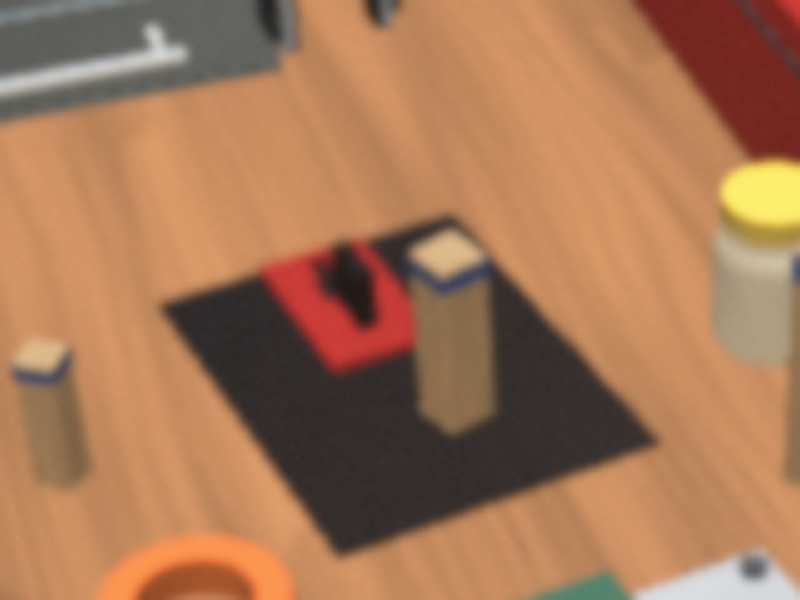

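Run:
```python
from h import *
q=cam('side')
from scipy.optimize import brentq
def zof(px,xy,rowoff):
    row=px/8+170; return brentq(lambda z: proj(q,[xy[0],xy[1],z])[0,1]-row,0,.3)
c=fixw(-.074,-.020); e=fixw(-.074,-.031)
print('s3c shut: center',zof(315,e[:2],0), zof(318,c[:2],0),'rep .1066')
for pt in((-.080,-.031),(-.068,-.031)): print((proj(q,fixw(*pt,.060))-[200,170])*8,(proj(q,fixw(*pt,.07))-[200,170])*8,(proj(q,fixw(*pt,.08))-[200,170])*8)
```

```text
s3c shut: center 0.14089042562445525 0.13108996369141537 rep .1066
[[342.74801147 555.5235491 ]] [[340.77955651 528.13986725]] [[338.78799341 500.3838145 ]]
[[384.84345955 539.59151656]] [[383.16642552 512.21301998]] [[381.46992125 484.46416725]]
```

Run:
```python
from h import *
plan([.548,.2612,.10],np.radians(20.5))
```

```text
clock 14.05 tcp [0.5217 0.3588 0.1413] F [-0.3 -0.1 -0.4] gap 0.0427 q [ 0.48  0.45  0.1   1.23 -0.    1.91]
y yaw deg 8.04 shift [-100.3   12.5   41.3]
  rot [ -0.15   0.04 -12.46]
  rot [6.0000e-02 2.2000e-01 1.6754e+02]
```

>>> {"op": "arm_command", "data": {
  "motion": [
    {"x":-35,"y":5,"z":0,"rx":0,"ry":0,"rz":-4,"hand":-0.25},
    {"x":-75,"y":9,"z":0,"rx":0,"ry":0,"rz":-8,"hand":-0.25},
    {"x":-100.3,"y":12.5,"z":0,"rx":0,"ry":0,"rz":-12.5,"hand":-0.25},
    {"x":-100.3,"y":12.5,"z":20,"rx":0,"ry":0,"rz":-12.5,"hand":-0.25},
    {"x":-100.3,"y":12.5,"z":41,"rx":0,"ry":0,"rz":-12.5,"hand":-0.25},
    {"x":-100.3,"y":12.5,"z":41,"rx":0,"ry":0,"rz":-12.5,"hand":-0.25},
    {"x":-100.3,"y":12.5,"z":41,"rx":0,"ry":0,"rz":-12.5,"hand":-0.25}
  ]
}}

```text
clock: 14.92
tcp_pos: [0.5487, 0.2617, 0.1017]
orientation: [-0.0, 0.57, 0.822, -0.0]
wrist_force: [-0.4, -0.4, 0.4]
finger_gap: 0.0535
```

Run:
```python
from h import *
q=cam('side'); save(q,'s13.png',(190,80,290,180),7)
plan([.548,.2612,.02],np.radians(20.5))
```

```text
clock 14.97 tcp [0.5492 0.2619 0.1023] F [ 0.3 -0.5 -0.1] gap 0.0535 q [ 0.31  0.42 -0.04  1.11 -0.    1.53]
y yaw deg 20.55 shift [-0.2 -1.3 82.3]
  rot [0.01 0.01 0.05]
  rot [-1.0000e-02  1.0000e-02 -1.7995e+02]
```

View pics/s13.png

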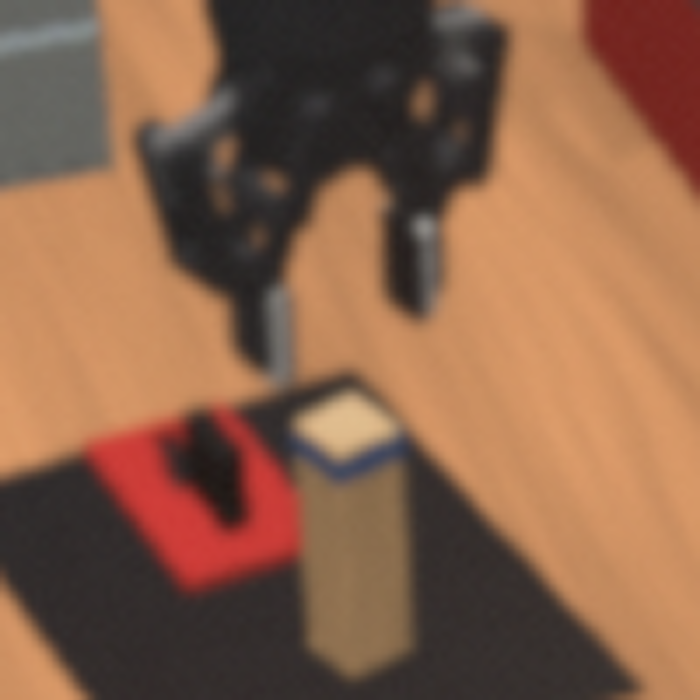

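>>> {"op": "arm_command", "data": {
  "motion": [
    {"x":0,"y":-1.3,"z":15,"rx":0,"ry":0,"rz":0,"hand":-0.25},
    {"x":0,"y":-1.3,"z":35,"rx":0,"ry":0,"rz":0,"hand":-0.25},
    {"x":0,"y":-1.3,"z":55,"rx":0,"ry":0,"rz":0,"hand":-0.25},
    {"x":0,"y":-1.3,"z":75,"rx":0,"ry":0,"rz":0,"hand":-0.25},
    {"x":0,"y":-1.3,"z":82,"rx":0,"ry":0,"rz":0,"hand":-0.25},
    {"x":0,"y":-1.3,"z":82,"rx":0,"ry":0,"rz":0,"hand":-0.25}
  ]
}}

```text
clock: 15.72
tcp_pos: [0.5474, 0.2612, 0.0196]
orientation: [-0.0, 0.57, 0.822, -0.0]
wrist_force: [-0.2, 0.3, 1.0]
finger_gap: 0.0533
```

Run:
```python
from h import *
q=cam('side'); save(q,'s14.png',(190,80,290,180),7)
plan([.548,.2612,.02],np.radians(20.5))
```

```text
clock 15.78 tcp [0.5479 0.2613 0.0203] F [ 0.5  0.8 -1. ] gap 0.0532 q [ 0.31  0.48 -0.16  0.93 -0.    1.53]
y yaw deg 20.55 shift [-0.1  0.   0.3]
  rot [0.02 0.01 0.05]
  rot [-1.0000e-02  2.0000e-02 -1.7995e+02]
```

View pics/s14.png

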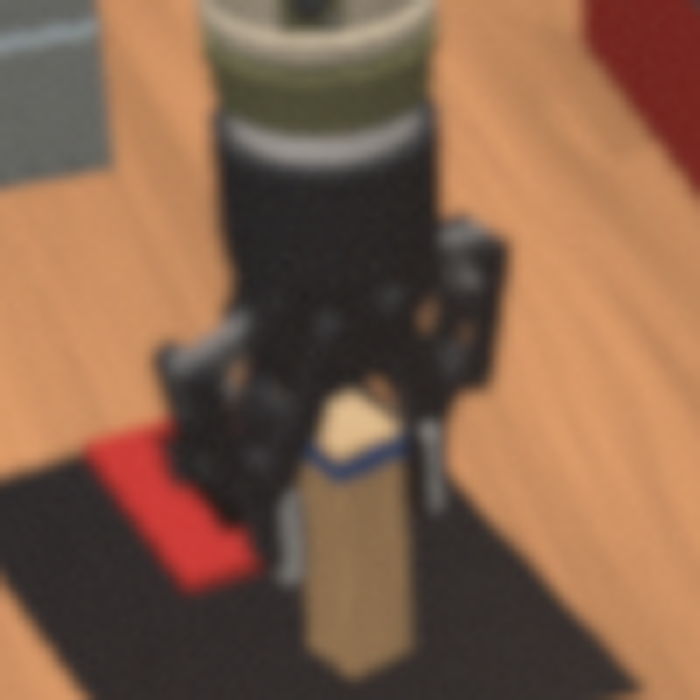

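>>> {"op": "arm_command", "data": {
  "motion": [
    {"x":0,"y":0,"z":0,"rx":0,"ry":0,"rz":0,"hand":0.2},
    {"x":0,"y":0,"z":0,"rx":0,"ry":0,"rz":0,"hand":1},
    {"x":0,"y":0,"z":0,"rx":0,"ry":0,"rz":0,"hand":1},
    {"x":0,"y":0,"z":0,"rx":0,"ry":0,"rz":0,"hand":1},
    {"x":0,"y":0,"z":0,"rx":0,"ry":0,"rz":0,"hand":1},
    {"x":0,"y":0,"z":-5,"rx":0,"ry":0,"rz":0,"hand":1},
    {"x":0,"y":0,"z":-5,"rx":0,"ry":0,"rz":0,"hand":1}
  ],
  "force": 90
}}

```text
clock: 16.65
tcp_pos: [0.5476, 0.2612, 0.025]
orientation: [-0.0, 0.57, 0.822, -0.0]
wrist_force: [-0.3, -0.5, -1.2]
finger_gap: 0.0272
```

Run:
```python
from h import *
q=cam('side'); save(q,'s15.png',(190,80,290,180),7)
plan([.548,.2612,.13],np.radians(20.5))
```

```text
clock 16.7 tcp [0.5475 0.2611 0.0248] F [ 0.5  0.3 -0.8] gap 0.0274 q [ 0.31  0.48 -0.15  0.94 -0.    1.53]
y yaw deg 20.54 shift [-1.000e-01  4.000e-01 -1.052e+02]
  rot [-0.04  0.    0.04]
  rot [-1.0000e-02 -6.0000e-02 -1.7996e+02]
```

View pics/s15.png

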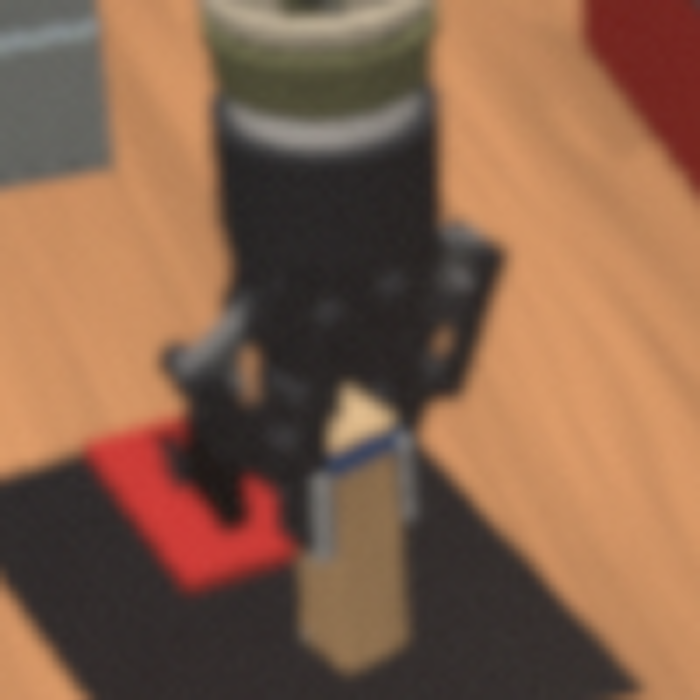

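>>> {"op": "arm_command", "data": {
  "motion": [
    {"x":0,"y":0,"z":-30,"rx":0,"ry":0,"rz":0,"hand":1},
    {"x":0,"y":0,"z":-70,"rx":0,"ry":0,"rz":0,"hand":1},
    {"x":0,"y":0,"z":-100,"rx":0,"ry":0,"rz":0,"hand":1},
    {"x":0,"y":0,"z":-105,"rx":0,"ry":0,"rz":4,"hand":1},
    {"x":0,"y":0,"z":-105,"rx":0,"ry":0,"rz":8,"hand":1},
    {"x":0,"y":0,"z":-105,"rx":0,"ry":0,"rz":12.5,"hand":1},
    {"x":0,"y":0,"z":-105,"rx":0,"ry":0,"rz":12.5,"hand":1}
  ]
}}

```text
clock: 17.58
tcp_pos: [0.5474, 0.2611, 0.1296]
orientation: [-0.0, 0.655, 0.755, -0.0]
wrist_force: [-0.4, -0.4, -1.0]
finger_gap: 0.0268
```

Run:
```python
from h import *
v=np.load('fix.npy'); plan(fixw(-.065,.0005,.13),v[2])
```

```text
clock 17.57 tcp [0.5474 0.2611 0.1296] F [-0.4 -0.4 -1. ] gap 0.0268 q [ 0.31  0.4   0.    1.17 -0.    1.74]
y yaw deg 8.09 shift [-236.1 -104.7   -0.3]
  rot [-0.06  0.01  0.05]
  rot [-2.0000e-02 -9.0000e-02 -1.7995e+02]
```

>>> {"op": "arm_command", "data": {
  "motion": [
    {"x":-35,"y":-16,"z":0,"rx":0,"ry":0,"rz":0,"hand":1},
    {"x":-75,"y":-33,"z":0,"rx":0,"ry":0,"rz":0,"hand":1},
    {"x":-115,"y":-51,"z":0,"rx":0,"ry":0,"rz":0,"hand":1},
    {"x":-155,"y":-69,"z":0,"rx":0,"ry":0,"rz":0,"hand":1},
    {"x":-195,"y":-86,"z":0,"rx":0,"ry":0,"rz":0,"hand":1},
    {"x":-225,"y":-100,"z":0,"rx":0,"ry":0,"rz":0,"hand":1},
    {"x":-236,"y":-104.7,"z":0,"rx":0,"ry":0,"rz":0,"hand":1},
    {"x":-236,"y":-104.7,"z":20,"rx":0,"ry":0,"rz":0,"hand":1},
    {"x":-236,"y":-104.7,"z":35,"rx":0,"ry":0,"rz":0,"hand":1},
    {"x":-236,"y":-104.7,"z":35,"rx":0,"ry":0,"rz":0,"hand":1}
  ]
}}

```text
clock: 18.82
tcp_pos: [0.476, 0.0136, 0.0937]
orientation: [-0.001, 0.655, 0.755, -0.001]
wrist_force: [-0.0, 0.4, -0.9]
finger_gap: 0.0274
```

Run:
```python
from h import *
v=np.load('fix.npy'); plan(fixw(-.065,.0005,.031),v[2])
q=cam('side'); save(q,'s16.png',(190,130,310,260),5.5)
for a,b in((-.065+.014,-.0135),(-.065-.014,-.0135),(-.065+.014,.0145)): print(((proj(q,fixw(a,b,get_state()['tcp_pos'][2]-.0173))-[190,130])*5.5).round())
```

```text
clock 18.82 tcp [0.476  0.0136 0.0937] F [-0.   0.4 -0.9] gap 0.0274 q [-0.14  0.19 -0.39  1.    0.    1.29]
y yaw deg 8.11 shift [-1.1  1.  62.7]
  rot [-0.17 -0.05  0.07]
  rot [ 8.0000e-02 -2.6000e-01 -1.7993e+02]
[[338. 514.]]
[[271. 539.]]
[[306. 470.]]
```

View pics/s16.png

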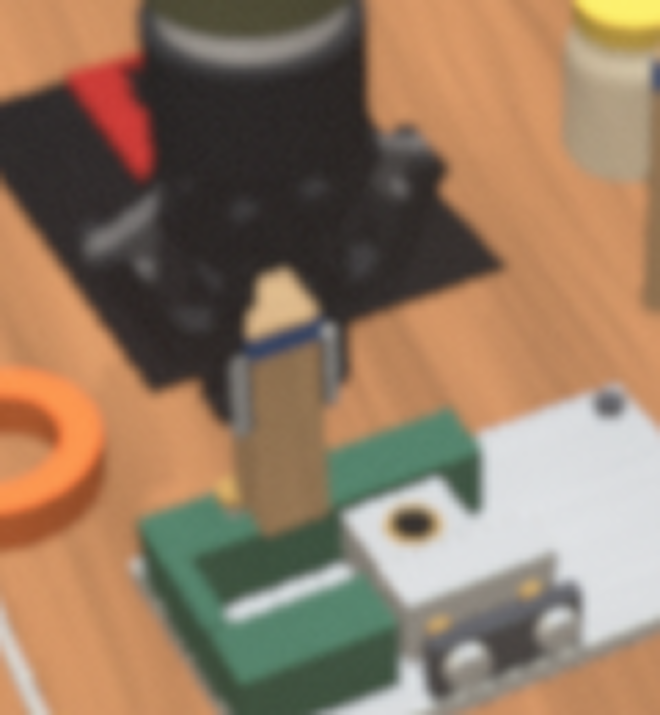

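>>> {"op": "arm_command", "data": {
  "motion": [
    {"x":-1,"y":1,"z":0,"rx":0,"ry":0,"rz":0,"hand":1},
    {"x":-1,"y":1,"z":10,"rx":0,"ry":0,"rz":0,"hand":1},
    {"x":-1,"y":1,"z":20,"rx":0,"ry":0,"rz":0,"hand":1},
    {"x":-1,"y":1,"z":30,"rx":0,"ry":0,"rz":0,"hand":1},
    {"x":-1,"y":1,"z":38,"rx":0,"ry":0,"rz":0,"hand":1},
    {"x":-1,"y":1,"z":38,"rx":0,"ry":0,"rz":0,"hand":1}
  ]
}}

```text
clock: 19.62
tcp_pos: [0.4775, 0.0122, 0.0562]
orientation: [-0.001, 0.656, 0.755, -0.001]
wrist_force: [-0.1, 0.4, -1.0]
finger_gap: 0.0271
```

Run:
```python
from h import *
v=np.load('fix.npy'); plan(fixw(-.065,.0005,.031),v[2])
q=cam('side'); save(q,'s17.png',(190,130,310,260),5.5)
```

```text
clock 19.62 tcp [0.4775 0.0122 0.0562] F [-0.1  0.4 -1. ] gap 0.0271 q [-0.14  0.22 -0.44  0.91 -0.    1.29]
y yaw deg 8.04 shift [ 0.5 -0.4 25.2]
  rot [-0.1  -0.02  0.  ]
  rot [ 4.0e-02 -1.5e-01 -1.8e+02]
```

View pics/s17.png

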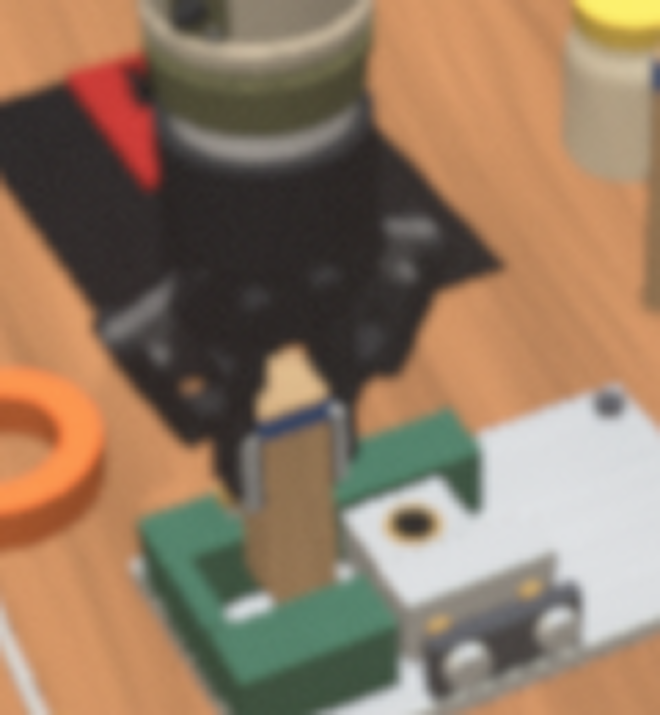

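>>> {"op": "arm_command", "data": {
  "motion": [
    {"x":0,"y":0,"z":8,"rx":0,"ry":0,"rz":0,"hand":1},
    {"x":0,"y":0,"z":16,"rx":0,"ry":0,"rz":0,"hand":1},
    {"x":0,"y":0,"z":22,"rx":0,"ry":0,"rz":0,"hand":1},
    {"x":0,"y":0,"z":25,"rx":0,"ry":0,"rz":0,"hand":1},
    {"x":0,"y":0,"z":26.5,"rx":0,"ry":0,"rz":0,"hand":1},
    {"x":0,"y":0,"z":26.5,"rx":0,"ry":0,"rz":0,"hand":1}
  ]
}}

```text
clock: 20.42
tcp_pos: [0.4783, 0.012, 0.0306]
orientation: [0.0, 0.656, 0.755, -0.0]
wrist_force: [0.6, 0.3, -0.4]
finger_gap: 0.027
```

Run:
```python
from h import *
v=np.load('fix.npy'); plan(fixw(-.065,.0005,.030),v[2])
q=cam('side'); save(q,'s18.png',(190,130,310,260),5.5)
```

```text
clock 20.43 tcp [0.4783 0.012  0.0306] F [ 0.6  0.3 -0.4] gap 0.027 q [-0.14  0.25 -0.48  0.84 -0.    1.29]
y yaw deg 8.04 shift [ 0.7 -1.3  0.6]
  rot [ 0.  0. -0.]
  rot [ 1.0e-02 -0.0e+00  1.8e+02]
```

View pics/s18.png

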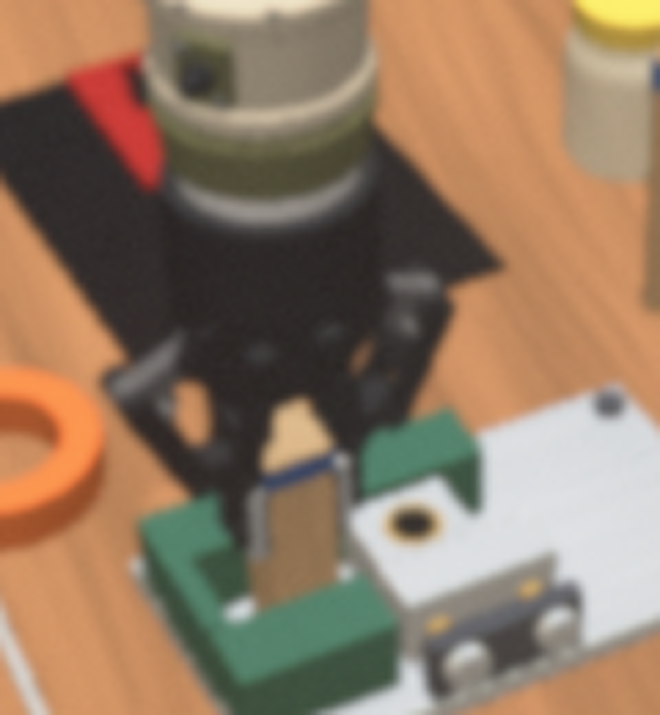

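Run:
```python
from h import *
q=cam('side'); save(q,'s18b.png',(225,195,275,245),14)
o=[225,195]
for z in(.05,.056,.062): print(z,((proj(q,[fixw(-.050,-.011,z),fixw(-.078,-.011,z),fixw(-.05+.012,-.011,z)])-o)*14).round().tolist())
print('spacer rear top',((proj(q,[fixw(-.034,.02,.042),fixw(-.034,-.02,.042)])-o)*14).round().tolist())
```

```text
0.05 [[376.0, 517.0], [208.0, 580.0], [447.0, 490.0]]
0.056 [[374.0, 489.0], [206.0, 552.0], [446.0, 462.0]]
0.062 [[373.0, 460.0], [203.0, 523.0], [444.0, 434.0]]
spacer rear top [[382.0, 395.0], [499.0, 556.0]]
```

View pics/s18b.png

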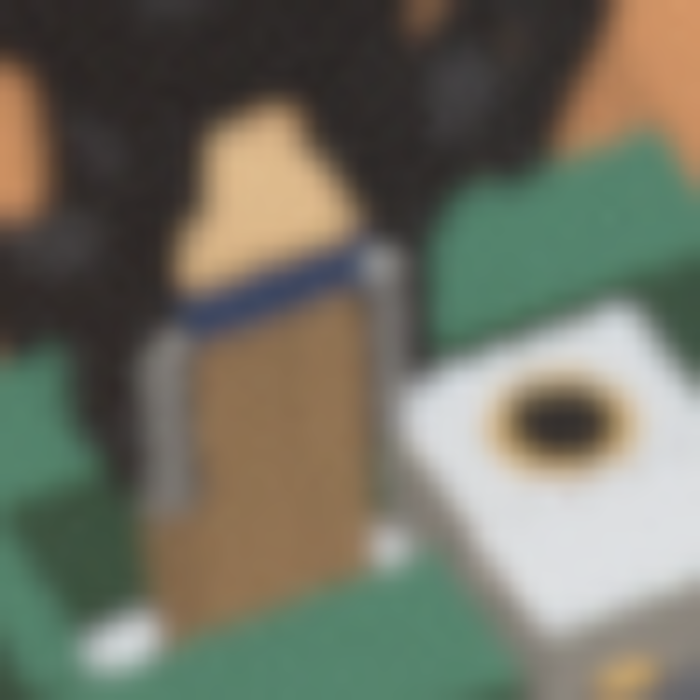

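>>> {"op": "arm_command", "data": {
  "motion": [
    {"x":0.5,"y":5,"z":0,"rx":0,"ry":0,"rz":0,"hand":1},
    {"x":0.5,"y":10,"z":0,"rx":0,"ry":0,"rz":0,"hand":1},
    {"x":0.5,"y":14,"z":0,"rx":0,"ry":0,"rz":0,"hand":1},
    {"x":0.5,"y":18,"z":0,"rx":0,"ry":0,"rz":0,"hand":1},
    {"x":0.5,"y":22,"z":0,"rx":0,"ry":0,"rz":0,"hand":1},
    {"x":0.5,"y":26,"z":0,"rx":0,"ry":0,"rz":0,"hand":1}
  ],
  "force": 110
}}

```text
clock: 21.28
tcp_pos: [0.4942, 0.015, 0.0301]
orientation: [-0.005, 0.656, 0.755, -0.007]
wrist_force: [-28.4, -6.5, 29.1]
finger_gap: 0.0268
```

Run:
```python
from h import *
q=cam('side'); save(q,'s19.png',(215,170,315,260),7)
v=np.load('fix.npy'); plan(fixw(.028,.0005,.030),v[2])
print(get_state()['ft_torque'])
```

```text
clock 21.32 tcp [0.4942 0.015  0.0301] F [-23.1  -6.3  24.4] gap 0.0275 q [-0.13  0.29 -0.42  0.87 -0.01  1.3 ]
y yaw deg 8.0 shift [ 0.1 75.6 -1.3]
  rot [-1.04  0.09 -0.04]
  rot [1.4000e-01 1.6300e+00 1.7995e+02]
[-1.39707791  5.52936474  0.0359093 ]
```

View pics/s19.png

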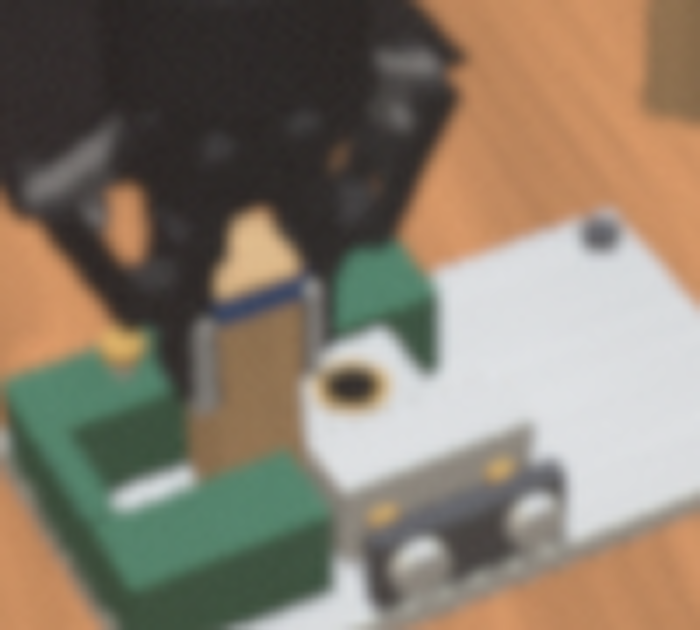

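>>> {"op": "arm_command", "data": {
  "motion": [
    {"x":0,"y":0,"z":-2,"rx":0,"ry":0,"rz":0,"hand":1},
    {"x":0,"y":0,"z":-3,"rx":0,"ry":0,"rz":0,"hand":1}
  ]
}}

```text
clock: 21.58
tcp_pos: [0.499, 0.016, 0.0317]
orientation: [-0.003, 0.656, 0.755, -0.003]
wrist_force: [-6.2, -1.3, -5.2]
finger_gap: 0.0268
```

Run:
```python
from h import *
v=np.load('fix.npy'); plan(fixw(.028,.0005,.030),v[2])
print(get_state()['ft_torque'])
```

```text
clock 21.57 tcp [0.499  0.016  0.0317] F [-6.2 -1.3 -5.2] gap 0.0268 q [-0.13  0.29 -0.42  0.87 -0.    1.3 ]
y yaw deg 8.01 shift [-0.2 70.7  1.1]
  rot [-0.53 -0.02 -0.03]
  rot [-4.0000e-02  8.3000e-01  1.7997e+02]
[-0.43411285  1.61388469  0.00982192]
```

>>> {"op": "arm_command", "data": {
  "motion": [
    {"x":0,"y":4,"z":0,"rx":0,"ry":0,"rz":0,"hand":1},
    {"x":0,"y":8,"z":0,"rx":0,"ry":0,"rz":0,"hand":1},
    {"x":0,"y":12,"z":0,"rx":0,"ry":0,"rz":0,"hand":1},
    {"x":0,"y":16,"z":0,"rx":0,"ry":0,"rz":0,"hand":1}
  ]
}}

```text
clock: 22.08
tcp_pos: [0.515, 0.0182, 0.0314]
orientation: [-0.003, 0.656, 0.755, -0.003]
wrist_force: [-6.3, -1.5, -3.7]
finger_gap: 0.027
```

Run:
```python
from h import *
v=np.load('fix.npy'); plan(fixw(.028,.0005,.030),v[2])
print(get_state()['ft_torque'])
q=cam('side'); save(q,'s20.png',(215,170,315,260),7)
```

```text
clock 22.07 tcp [0.515  0.0182 0.0314] F [-6.3 -1.5 -3.7] gap 0.027 q [-0.12  0.32 -0.38  0.88 -0.    1.31]
y yaw deg 8.02 shift [-0.3 54.6  0.9]
  rot [-0.55 -0.02 -0.01]
  rot [-4.0000e-02  8.7000e-01  1.7998e+02]
[-0.50147062  1.70061553  0.06628733]
```

View pics/s20.png

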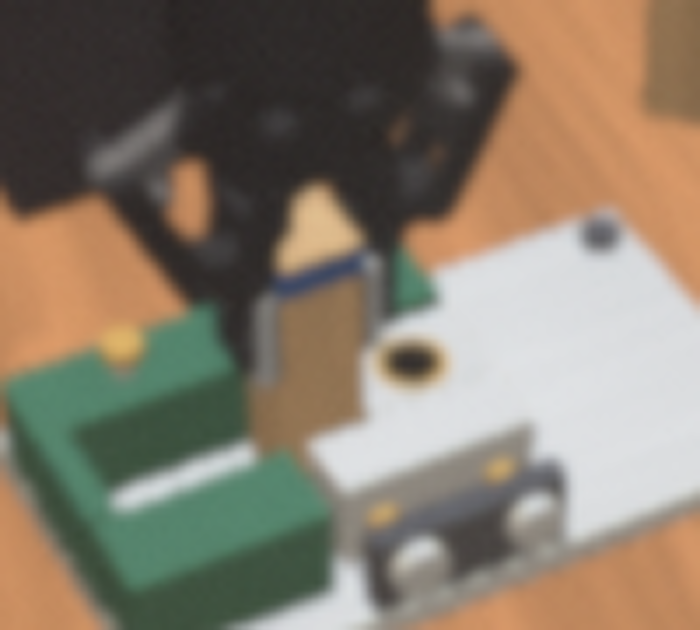

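>>> {"op": "arm_command", "data": {
  "motion": [
    {"x":0,"y":4,"z":0,"rx":0,"ry":0,"rz":0,"hand":1},
    {"x":0,"y":8,"z":0,"rx":0,"ry":0,"rz":0,"hand":1},
    {"x":0,"y":12,"z":0,"rx":0,"ry":0,"rz":0,"hand":1},
    {"x":0,"y":16,"z":0,"rx":0,"ry":0,"rz":0,"hand":1},
    {"x":0,"y":20,"z":0,"rx":0,"ry":0,"rz":0,"hand":1},
    {"x":0,"y":24,"z":0,"rx":0,"ry":0,"rz":0,"hand":1},
    {"x":0,"y":28,"z":0,"rx":0,"ry":0,"rz":0,"hand":1},
    {"x":0,"y":32,"z":0,"rx":0,"ry":0,"rz":0,"hand":1}
  ]
}}

```text
clock: 23.12
tcp_pos: [0.5467, 0.0227, 0.0313]
orientation: [-0.003, 0.656, 0.755, -0.003]
wrist_force: [-6.8, -1.7, -3.8]
finger_gap: 0.0268
```

Run:
```python
from h import *
v=np.load('fix.npy'); plan(fixw(.028,.0005,.030),v[2])
print(get_state()['ft_torque'])
q=cam('side'); save(q,'s21.png',(215,170,315,260),7)
```

```text
clock 23.12 tcp [0.5467 0.0227 0.0313] F [-6.8 -1.7 -3.8] gap 0.0268 q [-0.1   0.38 -0.29  0.91 -0.    1.33]
y yaw deg 8.02 shift [-0.3 22.5  1.1]
  rot [-0.55 -0.03 -0.02]
  rot [-5.0000e-02  8.7000e-01  1.7998e+02]
[-0.45239461  1.69180281 -0.02829254]
```

View pics/s21.png

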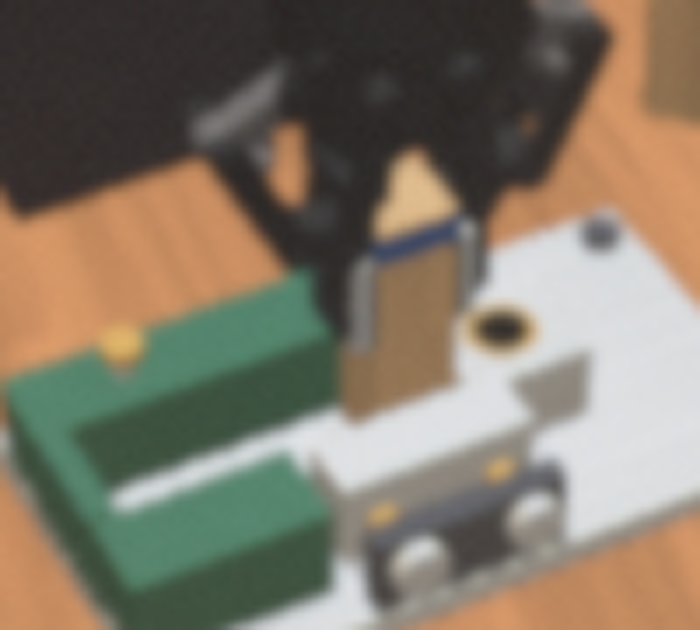

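Moving well. Another 26 mm, slowly.

>>> {"op": "arm_command", "data": {
  "motion": [
    {"x":0,"y":4,"z":0,"rx":0,"ry":0,"rz":0,"hand":1},
    {"x":0,"y":8,"z":0,"rx":0,"ry":0,"rz":0,"hand":1},
    {"x":0,"y":12,"z":0,"rx":0,"ry":0,"rz":0,"hand":1},
    {"x":0,"y":16,"z":0,"rx":0,"ry":0,"rz":0,"hand":1},
    {"x":0,"y":20,"z":0,"rx":0,"ry":0,"rz":0,"hand":1},
    {"x":0,"y":24,"z":0,"rx":0,"ry":0,"rz":0,"hand":1},
    {"x":0,"y":26,"z":0,"rx":0,"ry":0,"rz":0,"hand":1},
    {"x":0,"y":26,"z":0,"rx":0,"ry":0,"rz":0,"hand":1}
  ]
}}

```text
clock: 24.18
tcp_pos: [0.5776, 0.0265, 0.0338]
orientation: [0.0, 0.656, 0.755, 0.0]
wrist_force: [-0.2, -0.5, -0.5]
finger_gap: 0.0268
```

Run:
```python
from h import *
v=np.load('fix.npy'); plan(fixw(.028,.0005,.030),v[2])
q=cam('side'); save(q,'s22.png',(235,160,335,250),7)
o=[235,160]
d=finder.find_in(q,'spacer_center'); print([(x['at'],x['score']) for x in d])
for sx in(.055,.065,.075): print(sx,((proj(q,[fixw(sx,0,.042),fixw(sx+.022,-.02,.042),fixw(sx+.022,-.02,.012)])-o)*7).round().tolist())
```

```text
clock 24.18 tcp [0.5776 0.0265 0.0338] F [-0.2 -0.5 -0.5] gap 0.0268 q [-0.09  0.42 -0.22  0.93 -0.    1.34]
y yaw deg 8.04 shift [ 0.3 -8.6  3.8]
  rot [0.03 0.01 0.  ]
  rot [-2.0e-02  5.0e-02 -1.8e+02]
[([301.7, 219.0], 0.56)]
0.055 [[402.0, 388.0], [494.0, 403.0], [490.0, 471.0]]
0.065 [[429.0, 378.0], [521.0, 393.0], [517.0, 461.0]]
0.075 [[456.0, 367.0], [548.0, 383.0], [544.0, 451.0]]
```

View pics/s22.png

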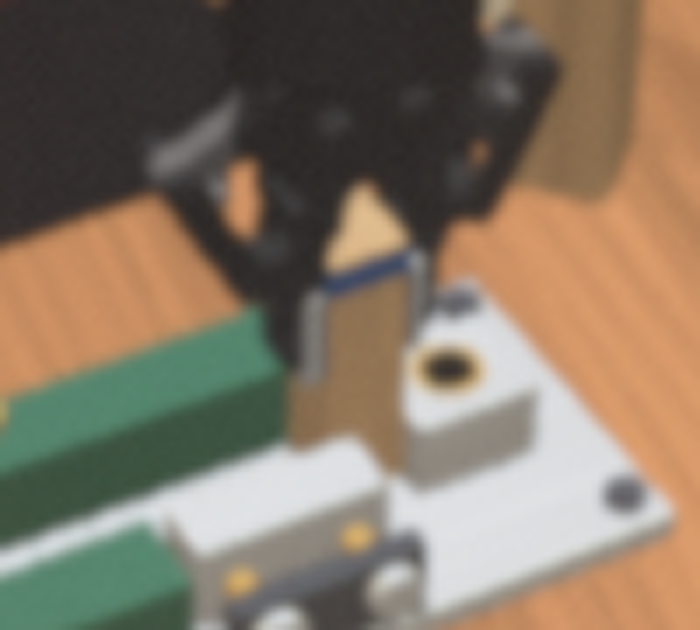

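>>> {"op": "arm_command", "data": {
  "motion": [
    {"x":0,"y":-8,"z":0,"rx":0,"ry":0,"rz":0,"hand":1},
    {"x":0,"y":-15,"z":-5,"rx":0,"ry":0,"rz":0,"hand":1},
    {"x":0,"y":-15,"z":-30,"rx":0,"ry":0,"rz":0,"hand":1},
    {"x":0,"y":-15,"z":-70,"rx":0,"ry":0,"rz":0,"hand":1},
    {"x":0,"y":-15,"z":-95,"rx":0,"ry":0,"rz":0,"hand":1},
    {"x":0,"y":-15,"z":-95,"rx":0,"ry":0,"rz":0,"hand":1}
  ]
}}

```text
clock: 25.02
tcp_pos: [0.564, 0.0242, 0.1313]
orientation: [0.002, 0.656, 0.755, 0.002]
wrist_force: [0.2, 0.3, -0.5]
finger_gap: 0.0272
```

Run:
```python
from h import *
v=np.load('fix.npy'); plan([.548,.261,.128],v[2])
q=cam('side'); save(q,'s23.png',(215,120,335,250),5.5)
d=finder.find_in(q,'spacer_center'); print([(x['at'],x['score']) for x in d])
```

```text
clock 25.02 tcp [0.564  0.0242 0.1313] F [ 0.2  0.3 -0.5] gap 0.0272 q [-0.1   0.32 -0.12  1.13 -0.    1.33]
y yaw deg 8.04 shift [236.7  17.2   3.1]
  rot [ 0.31  0.08 -0.  ]
  rot [ 1.2e-01 -4.9e-01  1.8e+02]
[([296.4, 217.3], 0.78), ([218.6, 149.5], 0.54), ([260.9, 236.9], 0.49)]
```

View pics/s23.png

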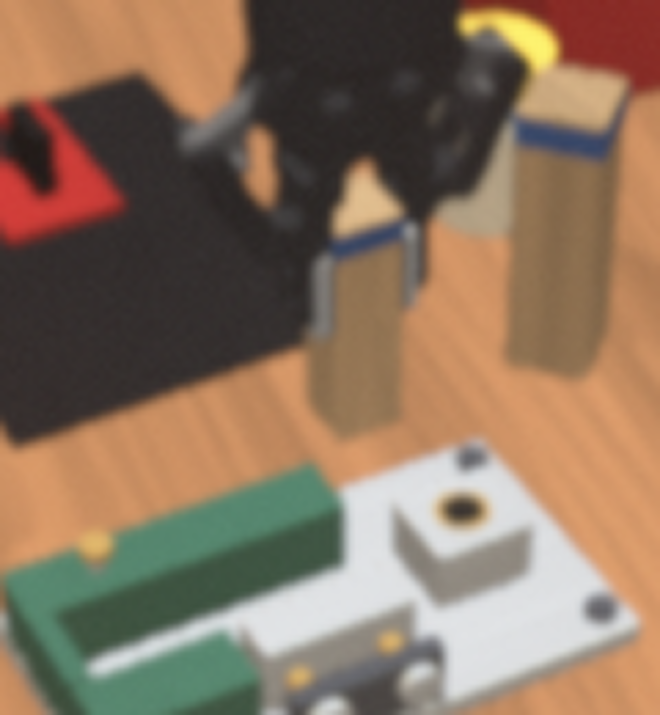

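>>> {"op": "arm_command", "data": {
  "motion": [
    {"x":35,"y":3,"z":0,"rx":0,"ry":0,"rz":0,"hand":1},
    {"x":75,"y":6,"z":0,"rx":0,"ry":0,"rz":0,"hand":1},
    {"x":115,"y":9,"z":0,"rx":0,"ry":0,"rz":0,"hand":1},
    {"x":155,"y":12,"z":0,"rx":0,"ry":0,"rz":0,"hand":1},
    {"x":195,"y":15,"z":0,"rx":0,"ry":0,"rz":0,"hand":1},
    {"x":225,"y":17,"z":0,"rx":0,"ry":0,"rz":0,"hand":1},
    {"x":237,"y":17,"z":10,"rx":0,"ry":0,"rz":0,"hand":1},
    {"x":237,"y":17,"z":40,"rx":0,"ry":0,"rz":0,"hand":1},
    {"x":237,"y":17,"z":70,"rx":0,"ry":0,"rz":0,"hand":1},
    {"x":237,"y":17,"z":90,"rx":0,"ry":0,"rz":0,"hand":1}
  ]
}}

```text
clock: 26.38
tcp_pos: [0.544, 0.26, 0.0352]
orientation: [-0.001, 0.656, 0.755, -0.002]
wrist_force: [0.5, -0.4, -0.9]
finger_gap: 0.0265
```

>>> {"op": "arm_command", "data": {
  "motion": [
    {"x":0,"y":0,"z":5,"rx":0,"ry":0,"rz":0,"hand":1},
    {"x":0,"y":0,"z":8,"rx":0,"ry":0,"rz":0,"hand":1},
    {"x":0,"y":0,"z":8,"rx":0,"ry":0,"rz":0,"hand":1}
  ]
}}

```text
clock: 26.75
tcp_pos: [0.5465, 0.2613, 0.031]
orientation: [0.0, 0.656, 0.755, 0.0]
wrist_force: [0.0, -0.1, -0.3]
finger_gap: 0.0266
```

Run:
```python
from h import *
v=np.load('fix.npy'); plan([.548,.261,.0203],v[2])
q=cam('side'); save(q,'s24.png',(190,80,290,180),7)
```

```text
clock 26.75 tcp [0.5465 0.2613 0.031 ] F [ 0.  -0.1 -0.3] gap 0.0266 q [ 0.31  0.47 -0.15  0.95 -0.    1.74]
y yaw deg 8.02 shift [-0.5  1.4 10.7]
  rot [ 0.05  0.   -0.02]
  rot [ 1.0000e-02 -7.0000e-02  1.7998e+02]
```

View pics/s24.png

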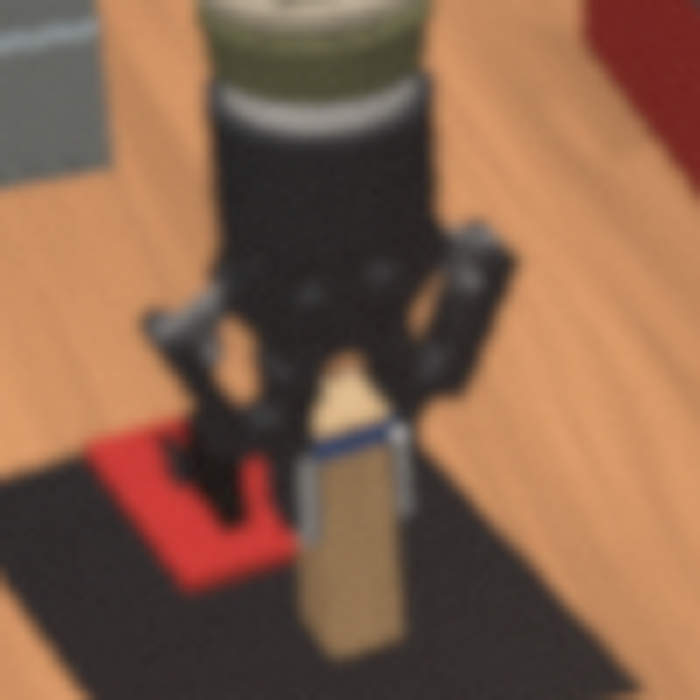

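>>> {"op": "arm_command", "data": {
  "motion": [
    {"x":0,"y":1,"z":4,"rx":0,"ry":0,"rz":0,"hand":1},
    {"x":0,"y":1,"z":8,"rx":0,"ry":0,"rz":0,"hand":1},
    {"x":0,"y":1,"z":8,"rx":0,"ry":0,"rz":0,"hand":1},
    {"x":0,"y":1,"z":9,"rx":0,"ry":0,"rz":0,"hand":1}
  ]
}}

```text
clock: 27.3
tcp_pos: [0.5471, 0.2617, 0.0216]
orientation: [0.0, 0.656, 0.755, 0.0]
wrist_force: [-0.1, 0.3, -0.9]
finger_gap: 0.0267
```

Run:
```python
from h import *
v=np.load('fix.npy'); plan([.548,.261,.0203],v[2])
q=cam('side'); save(q,'s25.png',(210,120,270,185),11)
```

```text
clock 27.3 tcp [0.5471 0.2617 0.0216] F [-0.1  0.3 -0.9] gap 0.0267 q [ 0.31  0.48 -0.16  0.93 -0.    1.74]
y yaw deg 8.05 shift [-0.8  0.8  1.3]
  rot [0.01 0.   0.01]
  rot [-1.0000e-02  1.0000e-02 -1.7999e+02]
```

View pics/s25.png

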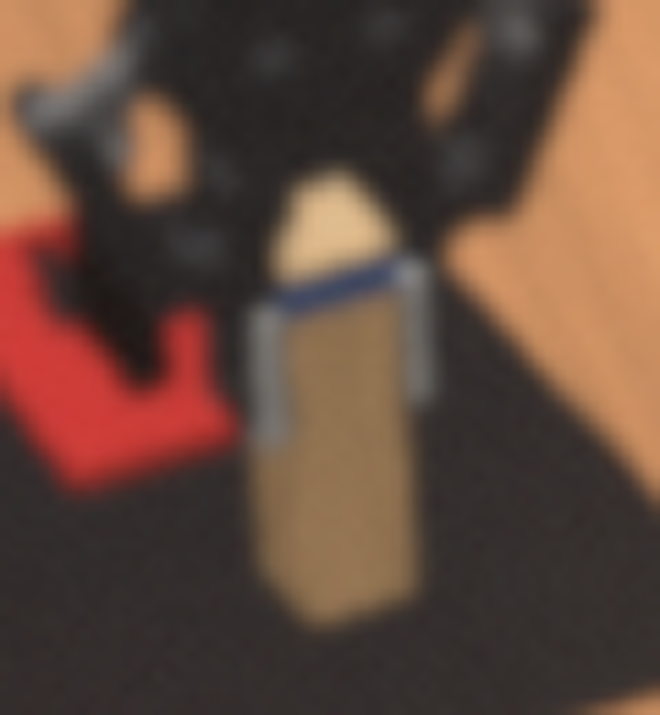

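Lower in 2 mm steps until it touches.

>>> {"op": "arm_command", "data": {
  "motion": [
    {"x":0,"y":0,"z":1,"rx":0,"ry":0,"rz":0,"hand":1},
    {"x":0,"y":0,"z":2,"rx":0,"ry":0,"rz":0,"hand":1},
    {"x":0,"y":0,"z":2,"rx":0,"ry":0,"rz":0,"hand":1}
  ]
}}

```text
clock: 27.72
tcp_pos: [0.5472, 0.2617, 0.021]
orientation: [0.0, 0.656, 0.755, 0.0]
wrist_force: [-1.6, -0.9, 8.7]
finger_gap: 0.0266
```

>>> {"op": "arm_command", "data": {
  "motion": [
    {"x":0,"y":0,"z":-0.5,"rx":0,"ry":0,"rz":0,"hand":0.25},
    {"x":0,"y":0,"z":-0.5,"rx":0,"ry":0,"rz":0,"hand":0},
    {"x":0,"y":0,"z":-0.5,"rx":0,"ry":0,"rz":0,"hand":-0.25},
    {"x":0,"y":0,"z":-0.5,"rx":0,"ry":0,"rz":0,"hand":-0.25},
    {"x":0,"y":0,"z":-20,"rx":0,"ry":0,"rz":0,"hand":-0.25},
    {"x":0,"y":0,"z":-60,"rx":0,"ry":0,"rz":0,"hand":-0.25},
    {"x":0,"y":0,"z":-110,"rx":0,"ry":0,"rz":0,"hand":-0.25},
    {"x":0,"y":0,"z":-140,"rx":0,"ry":0,"rz":0,"hand":-0.25},
    {"x":0,"y":0,"z":-140,"rx":0,"ry":0,"rz":0,"hand":-0.25}
  ]
}}

```text
clock: 28.85
tcp_pos: [0.549, 0.2623, 0.1627]
orientation: [0.002, 0.656, 0.755, 0.003]
wrist_force: [0.5, 0.2, 0.1]
finger_gap: 0.0532
```

```bash
cat > sp.py <<'E'
from h import *
p=cam('top');q=cam('side'); save(q,'s26.png',(150,90,350,250),4); save(p,'t26.png',(130,150,330,300),4)
v=np.load('fix.npy')
for c,n in((p,'top'),(q,'side')):
    P,uv=cloud(c); dd=P-np.array([v[0],v[1],v[3]]); F=np.c_[np.cos(v[2])*dd[:,0]+np.sin(v[2])*dd[:,1],-np.sin(v[2])*dd[:,0]+np.cos(v[2])*dd[:,1],dd[:,2]]
    m=(F[:,0]>.035)&(F[:,0]<.118)&(abs(F[:,1])<.06)&(F[:,2]>.035)&(F[:,2]<.05); print(n,m.sum(),np.round(np.percentile(F[m],[2,50,98],axis=0),4).tolist(), cv2.minAreaRect((F[m][:,:2]*1000).astype(np.float32)))
plan(fixw(.07,0,.13),v[2]+np.pi/2)
E
python3 sp.py
```

```text
top 232 [[0.0507, -0.0188, 0.0361], [0.0713, 0.0005, 0.0423], [0.0941, 0.0196, 0.0484]] ((72.57331848144531, 0.29701995849609375), (45.53630447387695, 39.59355926513672), 0.18048478662967682)
side 290 [[0.0494, -0.0192, 0.0359], [0.0693, -0.0022, 0.0421], [0.0921, 0.0205, 0.045]] ((70.86121368408203, 0.2817363739013672), (44.24563980102539, 44.69906997680664), 89.82249450683594)
clock 28.95 tcp [0.5469 0.2616 0.1592] F [ 0.3 -0.  -1.1] gap 0.0535 q [ 0.31  0.39  0.05  1.24 -0.    1.74]
y yaw deg 8.04 shift [-237.3   30.9   29.2]
  rot [-1.e-02  0.e+00 -9.e+01]
  rot [0.e+00 1.e-02 9.e+01]
```

View pics/s26.png

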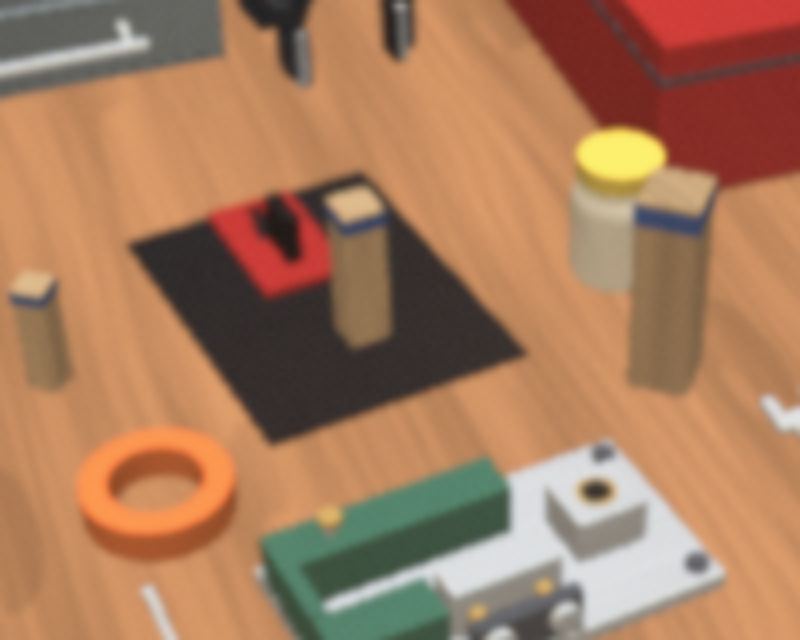

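View pics/t26.png

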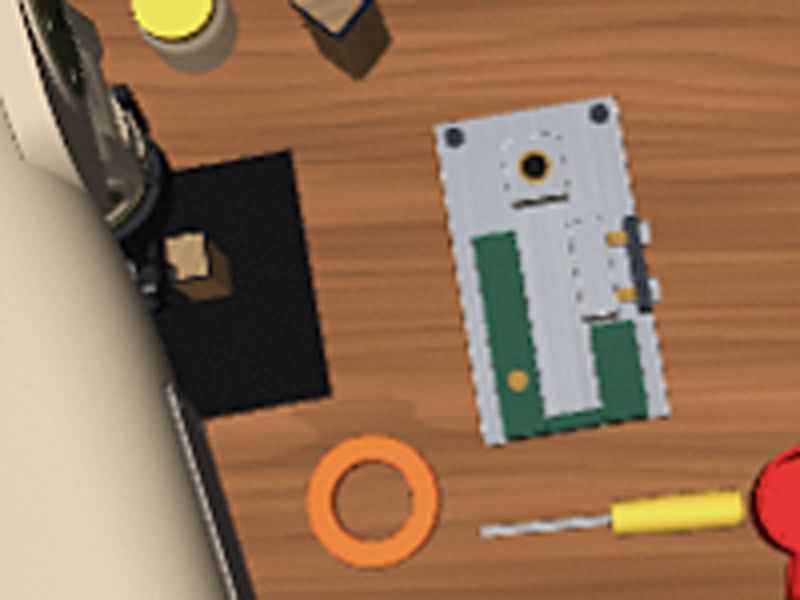

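>>> {"op": "arm_command", "data": {
  "motion": [
    {"x":-24,"y":3,"z":0,"rx":0,"ry":0,"rz":-9,"hand":-0.5},
    {"x":-48,"y":6,"z":0,"rx":0,"ry":0,"rz":-18,"hand":-0.5},
    {"x":-72,"y":9,"z":0,"rx":0,"ry":0,"rz":-27,"hand":-0.5},
    {"x":-96,"y":12,"z":0,"rx":0,"ry":0,"rz":-36,"hand":-0.5},
    {"x":-120,"y":16,"z":0,"rx":0,"ry":0,"rz":-45,"hand":-0.5},
    {"x":-144,"y":20,"z":0,"rx":0,"ry":0,"rz":-54,"hand":-0.5},
    {"x":-168,"y":23,"z":0,"rx":0,"ry":0,"rz":-63,"hand":-0.5},
    {"x":-192,"y":26,"z":0,"rx":0,"ry":0,"rz":-72,"hand":-0.5},
    {"x":-216,"y":29,"z":0,"rx":0,"ry":0,"rz":-81,"hand":-0.5},
    {"x":-237,"y":32,"z":10,"rx":0,"ry":0,"rz":-90,"hand":-0.5}
  ]
}}

```text
clock: 30.2
tcp_pos: [0.6115, 0.0306, 0.1481]
orientation: [-0.001, -0.073, 0.997, 0.0]
wrist_force: [0.8, -1.7, 0.6]
finger_gap: 0.064
```

>>> {"op": "arm_command", "data": {
  "motion": [
    {"x":0,"y":0,"z":30,"rx":0,"ry":0,"rz":0,"hand":-0.5},
    {"x":0,"y":0,"z":30,"rx":0,"ry":0,"rz":0,"hand":-0.5},
    {"x":0,"y":0,"z":30,"rx":0,"ry":0,"rz":0,"hand":-0.5}
  ]
}}

```text
clock: 30.58
tcp_pos: [0.6113, 0.0317, 0.1192]
orientation: [-0.001, -0.07, 0.998, 0.0]
wrist_force: [0.2, 0.4, 0.3]
finger_gap: 0.064
```

Run:
```python
from h import *
v=np.load('fix.npy'); plan(fixw(.071,.0003,.06),v[2]+np.pi/2)
q=cam('side'); save(q,'s27.png',(215,100,345,250),5)
```

```text
clock 30.57 tcp [0.6113 0.0317 0.1192] F [0.2 0.4 0.3] gap 0.064 q [-0.08  0.42  0.    1.16 -0.   -0.22]
y yaw deg 98.05 shift [-0.3 -0.3 59.2]
  rot [ 0.02 -0.09  0.01]
  rot [ 1.4000e-01  3.0000e-02 -1.7999e+02]
```

View pics/s27.png

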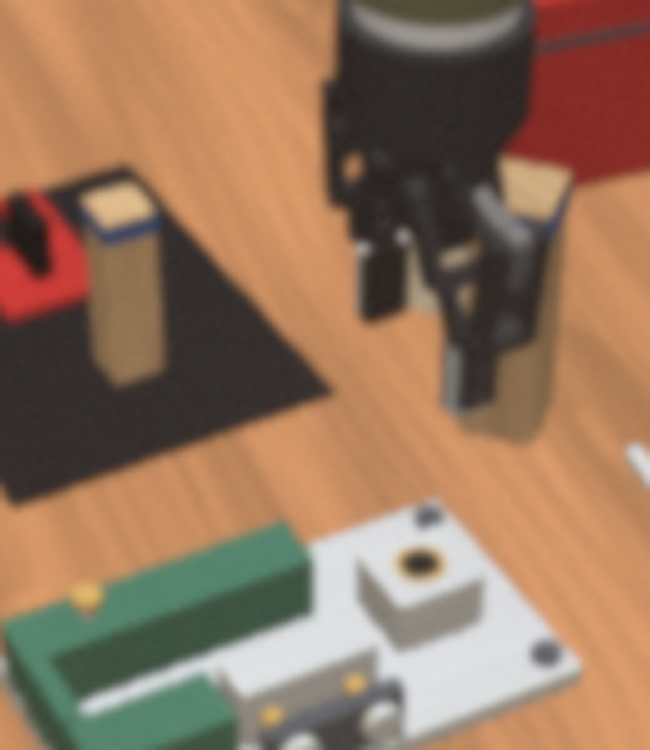

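Aligned. Descend to reported z about 0.01, then check before the last part.

>>> {"op": "arm_command", "data": {
  "motion": [
    {"x":0,"y":0,"z":30,"rx":0,"ry":0,"rz":0,"hand":-0.5},
    {"x":0,"y":0,"z":60,"rx":0,"ry":0,"rz":0,"hand":-0.5},
    {"x":0,"y":0,"z":85,"rx":0,"ry":0,"rz":0,"hand":-0.5},
    {"x":0,"y":0,"z":105,"rx":0,"ry":0,"rz":0,"hand":-0.5},
    {"x":0,"y":0,"z":112,"rx":0,"ry":0,"rz":0,"hand":-0.5},
    {"x":0,"y":0,"z":112,"rx":0,"ry":0,"rz":0,"hand":-0.5}
  ]
}}

```text
clock: 31.38
tcp_pos: [0.6122, 0.0316, 0.0081]
orientation: [0.0, -0.07, 0.998, -0.0]
wrist_force: [-0.9, 1.0, 0.4]
finger_gap: 0.0641
```

Run:
```python
from h import *
v=np.load('fix.npy'); plan(fixw(.071,.0003,-.01),v[2]+np.pi/2)
q=cam('side'); save(q,'s28.png',(260,165,340,245),8)
```

```text
clock 31.38 tcp [0.6122 0.0316 0.0081] F [-0.9  1.   0.4] gap 0.0641 q [-0.08  0.5  -0.16  0.91 -0.   -0.22]
y yaw deg 98.06 shift [ 0.6 -0.1 18.1]
  rot [-0.01  0.03  0.02]
  rot [-5.0000e-02 -2.0000e-02 -1.7998e+02]
```

View pics/s28.png

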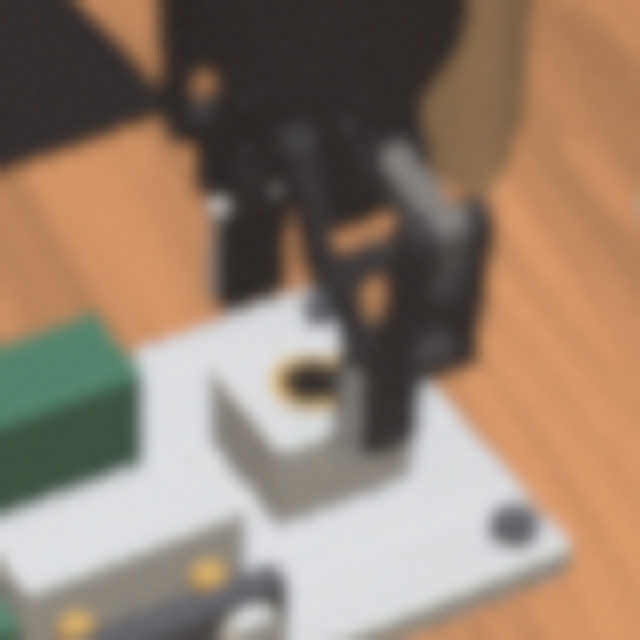

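>>> {"op": "arm_command", "data": {
  "motion": [
    {"x":0,"y":0,"z":8,"rx":0,"ry":0,"rz":0,"hand":-0.5},
    {"x":0,"y":0,"z":15,"rx":0,"ry":0,"rz":0,"hand":-0.5},
    {"x":0,"y":0,"z":18,"rx":0,"ry":0,"rz":0,"hand":-0.5},
    {"x":0,"y":0,"z":18,"rx":0,"ry":0,"rz":0,"hand":-0.5}
  ]
}}

```text
clock: 31.92
tcp_pos: [0.6115, 0.0314, -0.0108]
orientation: [-0.0, -0.07, 0.998, 0.0]
wrist_force: [0.6, -1.1, 0.8]
finger_gap: 0.0638
```

Run:
```python
from h import *
v=np.load('fix.npy'); plan(fixw(.071,.0003,-.01),v[2]+np.pi/2)
q=cam('side'); save(q,'s29.png',(260,165,340,245),8)
```

```text
clock 31.93 tcp [ 0.6115  0.0314 -0.0108] F [ 0.6 -1.1  0.8] gap 0.0638 q [-0.08  0.52 -0.18  0.87 -0.   -0.22]
y yaw deg 98.04 shift [-0.1  0.  -0.8]
  rot [ 0.   -0.05 -0.  ]
  rot [-7.0e-02 -1.0e-02  1.8e+02]
```

View pics/s29.png

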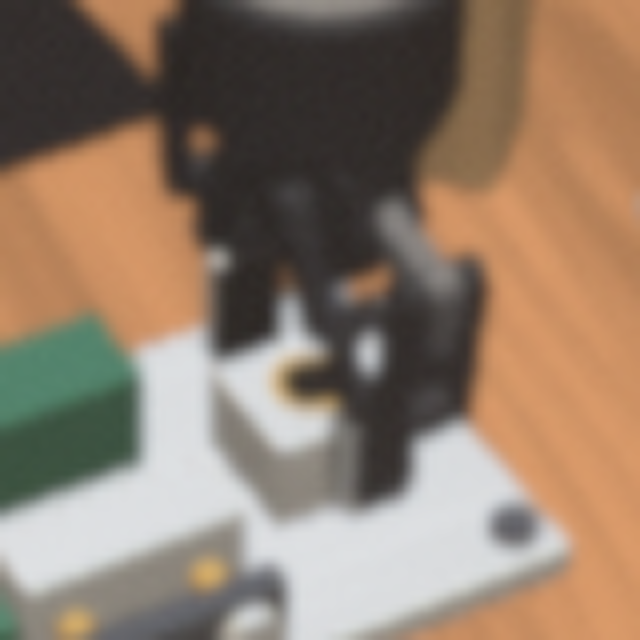

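Pads are astride the spacer in its upper half. Close and lift.

>>> {"op": "arm_command", "data": {
  "motion": [
    {"x":0,"y":0,"z":0,"rx":0,"ry":0,"rz":0,"hand":-0.1},
    {"x":0,"y":0,"z":0,"rx":0,"ry":0,"rz":0,"hand":1},
    {"x":0,"y":0,"z":0,"rx":0,"ry":0,"rz":0,"hand":1},
    {"x":0,"y":0,"z":0,"rx":0,"ry":0,"rz":0,"hand":1},
    {"x":0,"y":0,"z":0,"rx":0,"ry":0,"rz":0,"hand":1},
    {"x":0,"y":0,"z":-5,"rx":0,"ry":0,"rz":0,"hand":1},
    {"x":0,"y":0,"z":-10,"rx":0,"ry":0,"rz":0,"hand":1},
    {"x":0,"y":0,"z":-10,"rx":0,"ry":0,"rz":0,"hand":1}
  ],
  "force": 70
}}

```text
clock: 32.98
tcp_pos: [0.6119, 0.0314, -0.0004]
orientation: [0.0, -0.07, 0.998, -0.0]
wrist_force: [0.5, -0.3, -2.4]
finger_gap: 0.0385
```

Run:
```python
from h import *
plan([.530,-.317,.11])
print(get_state()['ft_torque'])
q=cam('side'); save(q,'s30.png',(260,165,340,245),8)
```

```text
clock 32.98 tcp [ 6.119e-01  3.140e-02 -4.000e-04] F [ 0.5 -0.3 -2.4] gap 0.0385 q [-0.08  0.51 -0.17  0.89 -0.   -0.22]
y yaw deg 98.04 shift [ 129.8 -333.5 -110.3]
[-0.02015765 -0.00121147 -0.03669352]
```

View pics/s30.png

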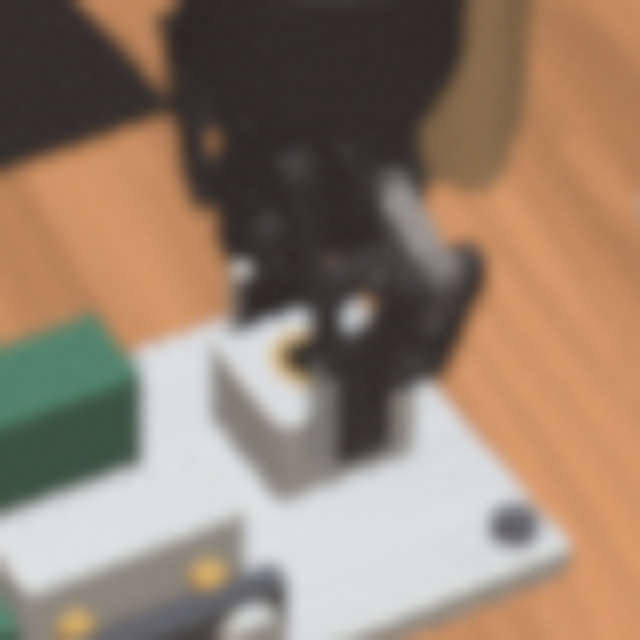

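Run:
```python
from h import *
p=cam('top')
print('spray',at_z(p,[(367,155)],0),at_z(p,[(380,130)],.17),'mug',at_z(p,[(332,275)],.085))
m=finder.masks_of(p,'tray')[0]['region'].astype(np.uint8); c=max(cv2.findContours(m,0,1)[0],key=cv2.contourArea).reshape(-1,2)
print(cv2.minAreaRect((at_z(p,cv2.convexHull(c).reshape(-1,2).astype(float),.032)[:,:2]*1000).astype(np.float32)))
```

```text
spray [[ 0.72047163 -0.2692957   0.        ]] [[ 0.74056634 -0.27724316  0.17      ]] mug [[ 0.37729742 -0.14514985  0.085     ]]
((508.986083984375, -314.03350830078125), (174.79547119140625, 147.5233154296875), 3.1936159133911133)
```

>>> {"op": "arm_command", "data": {
  "motion": [
    {"x":0,"y":0,"z":-30,"rx":0,"ry":0,"rz":0,"hand":1},
    {"x":0,"y":0,"z":-65,"rx":0,"ry":0,"rz":0,"hand":1},
    {"x":0,"y":0,"z":-85,"rx":0,"ry":0,"rz":0,"hand":1},
    {"x":0,"y":0,"z":-90,"rx":0,"ry":0,"rz":0,"hand":1}
  ]
}}

```text
clock: 33.62
tcp_pos: [0.6129, 0.0314, 0.091]
orientation: [0.001, -0.07, 0.998, -0.0]
wrist_force: [-0.5, 0.7, -2.5]
finger_gap: 0.0387
```

Run:
```python
from h import *
plan([.530,-.315,.09],np.radians(93.5))
```

```text
clock 33.62 tcp [0.6129 0.0314 0.091 ] F [-0.5  0.7 -2.5] gap 0.0387 q [-0.08  0.43 -0.05  1.09 -0.   -0.22]
y yaw deg 98.04 shift [ 130.5 -331.4    0.9]
  rot [-0.03  0.15  4.54]
  rot [-2.3000e-01 -5.0000e-02 -1.7546e+02]
```

>>> {"op": "arm_command", "data": {
  "motion": [
    {"x":13,"y":-33,"z":0,"rx":0,"ry":0,"rz":0,"hand":1},
    {"x":28,"y":-72,"z":0,"rx":0,"ry":0,"rz":1,"hand":1},
    {"x":44,"y":-112,"z":0,"rx":0,"ry":0,"rz":2,"hand":1},
    {"x":60,"y":-152,"z":0,"rx":0,"ry":0,"rz":3,"hand":1},
    {"x":76,"y":-192,"z":0,"rx":0,"ry":0,"rz":4,"hand":1},
    {"x":92,"y":-232,"z":0,"rx":0,"ry":0,"rz":4.5,"hand":1},
    {"x":107,"y":-272,"z":0,"rx":0,"ry":0,"rz":4.5,"hand":1},
    {"x":122,"y":-310,"z":0,"rx":0,"ry":0,"rz":4.5,"hand":1},
    {"x":130.5,"y":-331,"z":0,"rx":0,"ry":0,"rz":4.5,"hand":1},
    {"x":130.5,"y":-331,"z":10,"rx":0,"ry":0,"rz":4.5,"hand":1}
  ]
}}

```text
clock: 34.88
tcp_pos: [0.5288, -0.3161, 0.0792]
orientation: [0.0, -0.03, 1.0, -0.0]
wrist_force: [-0.0, -0.0, -2.8]
finger_gap: 0.0384
```

>>> {"op": "arm_command", "data": {
  "motion": [
    {"x":0,"y":0,"z":15,"rx":0,"ry":0,"rz":0,"hand":1},
    {"x":0,"y":0,"z":20,"rx":0,"ry":0,"rz":0,"hand":1},
    {"x":0,"y":0,"z":20,"rx":0,"ry":0,"rz":0,"hand":1}
  ]
}}

```text
clock: 35.25
tcp_pos: [0.5287, -0.313, 0.0586]
orientation: [-0.001, -0.032, 0.999, 0.001]
wrist_force: [0.6, 0.7, -1.8]
finger_gap: 0.0385
```

Run:
```python
from h import *
plan([.530,-.315,-.0188],np.radians(93.5))
q=cam('side'); save(q,'s31.png',(250,200,400,420),3.5)
```

```text
clock 35.25 tcp [ 0.5287 -0.313   0.0586] F [ 0.6  0.7 -1.8] gap 0.0385 q [-0.67  0.46 -0.08  1.03  0.   -0.73]
y yaw deg 93.63 shift [-1.3 -2.2 77.4]
  rot [ 0.08 -0.08  0.13]
  rot [ 1.2000e-01  1.2000e-01 -1.7987e+02]
```

View pics/s31.png

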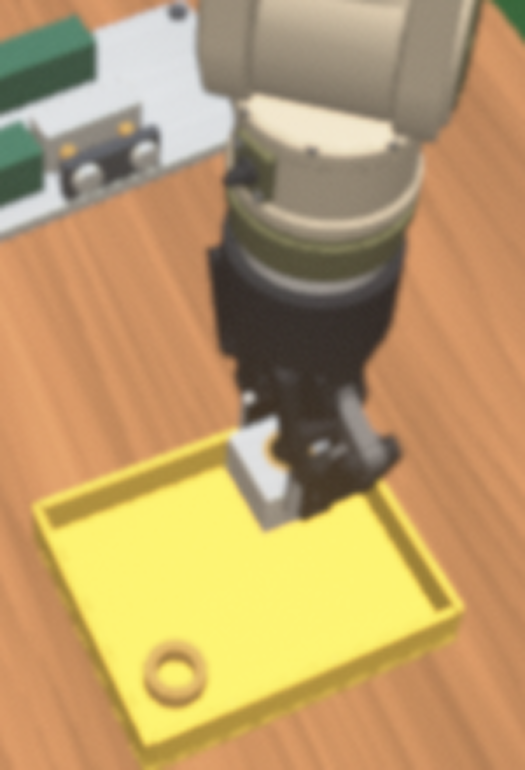

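Clear of collar and walls. Lower to about 4 mm above the floor, then touch down.

>>> {"op": "arm_command", "data": {
  "motion": [
    {"x":-1,"y":-2,"z":20,"rx":0,"ry":0,"rz":0,"hand":1},
    {"x":-1,"y":-2,"z":42,"rx":0,"ry":0,"rz":0,"hand":1},
    {"x":-1,"y":-2,"z":60,"rx":0,"ry":0,"rz":0,"hand":1},
    {"x":-1,"y":-2,"z":70,"rx":0,"ry":0,"rz":0,"hand":1},
    {"x":-1,"y":-2,"z":73,"rx":0,"ry":0,"rz":0,"hand":1},
    {"x":-1,"y":-2,"z":73,"rx":0,"ry":0,"rz":0,"hand":1}
  ]
}}

```text
clock: 36.05
tcp_pos: [0.5305, -0.3167, -0.0128]
orientation: [0.0, -0.031, 1.0, -0.0]
wrist_force: [-0.2, -0.5, -2.8]
finger_gap: 0.0385
```

>>> {"op": "arm_command", "data": {
  "motion": [
    {"x":0,"y":0,"z":1.5,"rx":0,"ry":0,"rz":0,"hand":1},
    {"x":0,"y":0,"z":3,"rx":0,"ry":0,"rz":0,"hand":1},
    {"x":0,"y":0,"z":3,"rx":0,"ry":0,"rz":0,"hand":1}
  ]
}}

```text
clock: 36.42
tcp_pos: [0.5301, -0.3165, -0.0163]
orientation: [0.0, -0.031, 1.0, -0.0]
wrist_force: [0.4, 1.0, -3.7]
finger_gap: 0.0384
```

Run:
```python
from h import *
plan([.530,-.315,-.0188],np.radians(93.5))
q=cam('side'); save(q,'s32.png',(270,290,390,410),5.5)
```

```text
clock 36.42 tcp [ 0.5301 -0.3165 -0.0163] F [ 0.4  1.  -3.7] gap 0.0384 q [-0.67  0.53 -0.17  0.87 -0.   -0.73]
y yaw deg 93.54 shift [-0.   1.5  2.5]
  rot [-0.01  0.01  0.04]
  rot [-1.0000e-02 -2.0000e-02 -1.7996e+02]
```

View pics/s32.png

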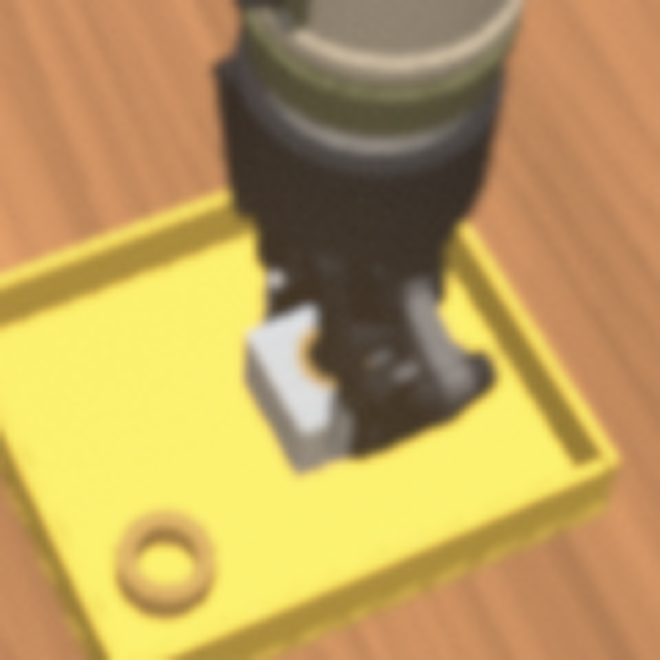

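>>> {"op": "arm_command", "data": {
  "motion": [
    {"x":0,"y":0,"z":1,"rx":0,"ry":0,"rz":0,"hand":1},
    {"x":0,"y":0,"z":2,"rx":0,"ry":0,"rz":0,"hand":1},
    {"x":0,"y":0,"z":2.8,"rx":0,"ry":0,"rz":0,"hand":1},
    {"x":0,"y":0,"z":2.8,"rx":0,"ry":0,"rz":0,"hand":1}
  ]
}}

```text
clock: 36.98
tcp_pos: [0.5302, -0.3166, -0.0178]
orientation: [0.0, -0.031, 1.0, -0.0]
wrist_force: [-2.9, 2.3, 7.1]
finger_gap: 0.0386
```

Touched down. Release (small opening first, the wall being about 25 mm off), then rise.

>>> {"op": "arm_command", "data": {
  "motion": [
    {"x":0,"y":0,"z":-0.5,"rx":0,"ry":0,"rz":0,"hand":0},
    {"x":0,"y":0,"z":-0.5,"rx":0,"ry":0,"rz":0,"hand":-0.2},
    {"x":0,"y":0,"z":-0.5,"rx":0,"ry":0,"rz":0,"hand":-0.2},
    {"x":0,"y":0,"z":-0.5,"rx":0,"ry":0,"rz":0,"hand":-0.2},
    {"x":0,"y":0,"z":-15,"rx":0,"ry":0,"rz":0,"hand":-0.2},
    {"x":0,"y":0,"z":-50,"rx":0,"ry":0,"rz":0,"hand":-0.2},
    {"x":0,"y":0,"z":-100,"rx":0,"ry":0,"rz":0,"hand":-0.2},
    {"x":0,"y":0,"z":-150,"rx":0,"ry":0,"rz":0,"hand":-0.2},
    {"x":0,"y":0,"z":-180,"rx":0,"ry":0,"rz":0,"hand":-0.2},
    {"x":0,"y":0,"z":-180,"rx":0,"ry":0,"rz":0,"hand":-0.2}
  ]
}}

```text
clock: 38.22
tcp_pos: [0.5319, -0.3179, 0.1653]
orientation: [0.003, -0.031, 1.0, -0.002]
wrist_force: [-0.0, -1.0, -0.5]
finger_gap: 0.0515
```

Run:
```python
from h import *
s=get_state(); print(s['clock'],s['tcp_pos'],s['finger_gap'],s['wrist_force'])
q=cam('side'); save(q,'s33.png'); p=cam('top'); save(p,'t33.png')
P,uv=cloud(q)
def tilt(m,n):
    A=np.c_[P[m][:,:2]-P[m][:,:2].mean(0),np.ones(m.sum())]; print(n,m.sum(),np.round(P[m].mean(0),4),np.round(np.linalg.lstsq(A,P[m][:,2],rcond=None)[0][:2],3))
tilt((abs(P[:,0]-.53)<.03)&(abs(P[:,1]+.316)<.03)&(P[:,2]>.027)&(P[:,2]<.045),'spacer top')
tilt((abs(P[:,0]-.548)<.03)&(abs(P[:,1]-.262)<.03)&(P[:,2]>.097)&(P[:,2]<.112),'block top')
tilt((abs(P[:,0]-.523)<.05)&(abs(P[:,1]-.365)<.06)&(P[:,2]>.004)&(P[:,2]<.013),'plate')
```

```text
38.225 [ 0.53187264 -0.31788895  0.16525479] 0.05146103588938051 [-0.01079999 -0.98811717 -0.47240646]
spacer top 577 [ 0.5297 -0.3176  0.0334] [0.029 0.037]
block top 106 [0.5439 0.2611 0.1027] [0.056 0.092]
plate 533 [0.5125 0.3613 0.0079] [0.01  0.004]
```

View pics/s33.png

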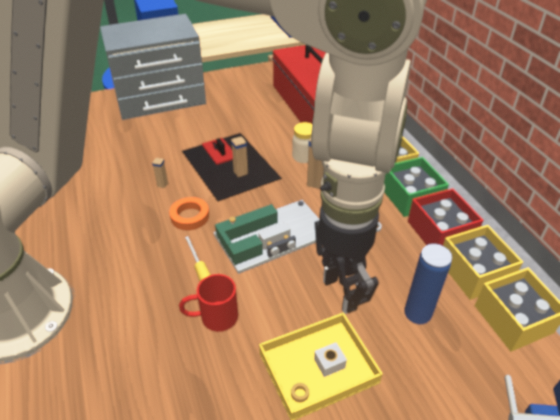

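View pics/t33.png

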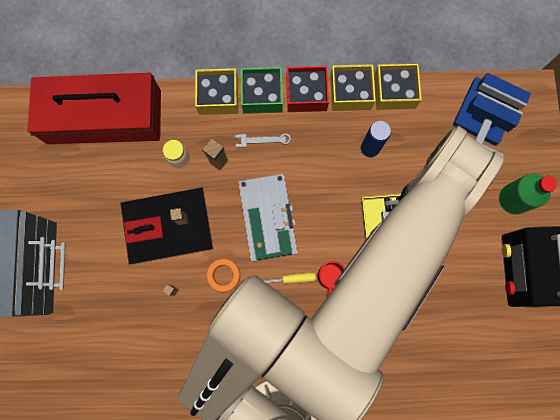

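>>> {"op": "arm_command", "data": {
  "motion": [
    {"x":0,"y":0,"z":0,"rx":0,"ry":0,"rz":0,"hand":-0.2},
    {"x":0,"y":0,"z":0,"rx":0,"ry":0,"rz":0,"hand":-0.2}
  ]
}}

```text
clock: 38.58
tcp_pos: [0.5294, -0.316, 0.1594]
orientation: [-0.001, -0.031, 1.0, 0.001]
wrist_force: [0.0, -0.8, -0.7]
finger_gap: 0.0512
```

```bash
python3 -c "
from h import *
print(hand_in())"
```

```text
the job is handed in; nothing more can be done
None
```

The job is done and handed in at about 38.6 s of the 72 s allowed; the hand-in gave no verdict. I slid the cover plate 25 mm, lifted it off the stud and laid it on the mat. With the block I knocked the spacer out to fixture x of about 71 mm, then stood the block back on the mat and set the spacer down in the tray.

**Last checks**
- **Spacer:** its top measures 33 mm up in the tray (34 mm expected). The depth-fit slope was about 0.03 to 0.04 rad, and the limit is 0.15.
- **Plate:** its top measures 8 mm up, tilted about 0.01 rad.
- **Block:** its top measures 103 mm up, as it should be when standing.
- **Rest of the scene:** the collar and the bystanders look unmoved in the last pictures, but I checked this by eye and did not measure it. The gripper was clear of everything.

**What disagreed or went wrong**
- **Tool height:** the reported TCP height was about 30 mm lower than the fingertips seen by the side camera. I set every height from pictures and contact force instead.
- **First push:** the block pressed on the floor, with about 28 N sideways and 29 N upward on the wrist. I raised it a few mm and the rest of the push took about 7 N, a little under the 8 to 17 N stated.
- **Block tilt:** the depth fit over the block's small top face gave a slope of about 0.1 rad. I put this down to noise at its edges, because its sides look vertical in the picture, but I did not confirm it another way.

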